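# Nest the mixing cups and stack the ink tins after printing

## Robot

A 6-joint arm with a two-finger parallel gripper is mounted at the origin on the work surface. World frame = base frame: x ahead of the robot, y to its left, z up, the work surface at z = 0. Lengths are in m, angles in rad, forces in N, time in s.
With the tool pointing down it reaches from about 0.375 to 0.975 m from the base axis. Payload 3.8 kg.
Tool frame: the origin (TCP) lies at the very end of the fingers, on their centre line; the grasp point (between the pads) lies 19 mm behind it; z points along the fingers, y is the direction in which the jaws open and shut (so a half turn about z gives the same grasp; the last joint's range is limited). The gripper opens to 88 mm and grips with 3 to 60 N. Pads are 18 mm wide; open, the fingers measure 123 mm over their backs; the gripper's body (75 mm by 187 mm) begins 45 mm behind the grasp point.
Start: joints at [-1.307, 0.264, 1.604, -0, 1.274, -0.037], TCP at [0.2, -0.645, 0.239] pointing down, gripper open.
Joint ranges: [-2.63, 2.63], [-0.94, 2.18], [0.31, 2.57], [-1.31, 4.45], [0, 2.66], [-2.55, 2.55]. Speed limits (rad/s): [2.57, 2.57, 3.14, 3.14, 3.14, 3.14].

## Interface

Orientations are given as a unit quaternion [w, x, y, z].
In Python, from bench import manip gives the robot as it stands.
- The arm moves only by the tool servo_tool, never from a script. Its argument "deltas" is a list of rows, each an object of numbers: "x", "y", "z": the shift along the tool's x, y, z in mm; "roll": the turn about the tool's z in rad; "gripper": the closure in counts, from 0 (fully open) to 255 (shut). In form: [{"x": .., "y": .., "z": .., "roll": .., "gripper": ..}, ...]. A call has 1 to 20 rows; each row shifts and turns the pose as measured when the row begins, along the tool's axes as they then stand; what a row does not reach is not made up. A row lasts 1/8 s, in which the tool goes at most 62.5 mm and 10.7 degrees, less where a joint would pass 70% of its speed; a pose out of reach is approached as far as the arm can. A call with a gripper value outside its range is refused whole. The fingers move at their own pace and stop on an object; the grip force is fixed at half the most. Time passes only in rows, so rows that do not move let the fingers close. It gives the time, the measured TCP pose, the force and the opening at its end, in the units of the state.
- manip.state(): the state, without advancing time (a new reading comes with each control period).
- manip.snapshot(name): name is "scene" or "top" or "wrist"; returns (picture, depth): 400x640x3 uint8, blue, green, red; 400x640 float32, m along the optical axis (not along the pixel's ray), 0 where there is no reading.
- manip.get_calibration(name): a dict with "vertical_fov" (degrees; the focal length in pixels is half the picture's height over the tangent of half this angle, whatever the lens; pixels are square), "cx", "cy" (the principal point, pixels), "rvec" (rotation vector, rad) and "tvec" (3), from world to camera coordinates, as OpenCV has them; the wrist camera has in their place "T_tool_cam" (4x4, takes a point from camera to tool coordinates, whose origin is the TCP and whose axes are the flange's). Camera axes: x right, y down, z forward; pixel columns grow to the right and rows downward; lengths in m; the calibration is good to about 2 mm. A picture is of the moment at which its call begins: read the wrist's pose just before it. get_calibration takes no time and is no camera call.
- manip.close_job(): hands the job in, once; it reports no verdict.
Trained networks look in the newest picture that a camera, given by its name, has taken for a name from the list of things; names that differ only in an ending like _2 or _b are one class to them, and where a whole thing is asked for, a point or a joint stands for the part that bears it (a point fixed in the world has none). Each returns a list of dicts, best first, with "confidence" (0 to 1); they miss things now and then, are a little off and sometimes report something else, mostly with a low value. They report only what shows in the picture. A call takes as long as a camera call.
- manip.cut_out(camera, label): "pixels" (400x640 bool, what is visible of it) and "box" ([centre column, centre row, width, height] in pixels, round what is visible of it).
- manip.tip_of(camera, label): "pixel" ([column, row] in pixels: a listed point, or the origin of a listed thing).
The state is a dict: "clock": time; "qpos": joint angles; "joint_vel": joint speeds; "joint_torque": joint torques, N m; "eef_pos": TCP position; "orientation": TCP orientation; "contact_force": force on the tool from outside, world axes, zero at the start; "wrist_torque": the same for the moment, N m; "width": finger opening in m.
Only numpy, scipy, OpenCV 4.12 (cv2) and the standard library are available. Lean on these libraries where they do the work, as an engineer would, in place of code of your own. Each camera call takes 0.05 s, during which the arm holds its last target. There are 200 camera calls.

## Task

Clear the printing table, moving one thing at a time. First nest the three steel mixing cups upright in the middle of the round cork mat: set the wide cup there, then stand the middle cup inside it, then the narrow cup inside the middle one; after that lay the big ink tin flat in the middle of the square cork mat and put the small tin on top of it, centred. Leave the bottle, the glass muller and the tape roll where they are.

Things in the scene. Friction and masses are not known exactly. Their poses are not given: they have to be found in the camera images.
- wide_cup: wide, low open steel cup, straight round wall: 66 mm outside diameter, 61 mm inside, 40 mm high, floor 3 mm thick, about 0.14 kg. It stands mouth up, loose on the table. Origin: centre of its underside; z up its axis.
- middle_cup: middle open steel cup: 48 mm outside diameter, 43 mm inside, 67 mm high, floor 3 mm thick, about 0.11 kg. It stands mouth up, loose. Nested in the wide cup it rests on that cup's floor and rises 30 mm above its rim. Origin: centre of its underside; z up its axis.
- narrow_cup: narrow, tall open steel cup: 32 mm outside diameter, 94 mm high, about 0.09 kg. It stands mouth up, loose. Nested in the middle cup it rests on that cup's floor and rises 30 mm above its rim. Origin: centre of its underside; z up its axis.
- big_tin: big flat square ink tin of dark steel with a light seam around it: 64 x 64 mm, 34 mm high, closed flat top, about 0.26 kg, loose on the table. Origin: centre of its underside; x and y along its sides, z up.
- small_tin: small square ink tin like the big one: 44 x 44 mm, 30 mm high, about 0.12 kg, loose on the table. Origin: centre of its underside; x and y along its sides, z up.
- round_mat: round cork mat, 96 mm in diameter and 6 mm thick, fixed to the table. Origin: centre of its underside, on the table; z up.
- square_mat: square cork mat, 92 x 92 mm and 6 mm thick, fixed to the table. Origin: centre of its underside, on the table; x and y along its sides, z up.
- ink_bottle: bystander: amber glass ink bottle with a black cap, 44 mm in diameter, 105 mm high, standing loose. Origin: centre of its underside.
- muller: bystander: greenish glass muller (ink grinder) with a 62 mm round foot and a knob, 77 mm high, standing loose. Origin: centre of its underside.
- tape_roll: bystander: roll of brown paper tape lying flat, a ring 80 mm outside, 64 mm inside, 25 mm high, loose. Origin: centre of its underside.

How it is judged:
On the way, in this order (a step that is already met when the one before it is completed fails the run):
1. the wide cup stands released in the middle of the round mat (horizontal distance between wide_cup and round_mat below 0.015 m and z of wide_cup in the frame of round_mat between 0.003 and 0.01 m and angle between wide_cup's own z axis and vertical below 0.12 rad and linear speed of wide_cup below 0.02 m/s and angular speed of wide_cup below 0.2 rad/s and contact force between the fingers and wide_cup below 0.1 N), for 0.2 s.
2. the middle cup stands released inside the wide cup (horizontal distance between middle_cup and wide_cup below 0.01 m and z of middle_cup in the frame of wide_cup between 0 and 0.008 m and angle between middle_cup's own z axis and vertical below 0.12 rad and linear speed of middle_cup below 0.02 m/s and angular speed of middle_cup below 0.2 rad/s and contact force between the fingers and middle_cup below 0.1 N), for 0.2 s.
3. the narrow cup stands released inside the middle cup (horizontal distance between narrow_cup and middle_cup below 0.01 m and z of narrow_cup in the frame of middle_cup between 0 and 0.008 m and angle between narrow_cup's own z axis and vertical below 0.12 rad and linear speed of narrow_cup below 0.02 m/s and angular speed of narrow_cup below 0.2 rad/s and contact force between the fingers and narrow_cup below 0.1 N), for 0.2 s.
4. the big tin lies released in the middle of the square mat (horizontal distance between big_tin and square_mat below 0.015 m and z of big_tin in the frame of square_mat between 0.003 and 0.01 m and angle between big_tin's own z axis and vertical below 0.12 rad and linear speed of big_tin below 0.02 m/s and angular speed of big_tin below 0.2 rad/s and contact force between the fingers and big_tin below 0.1 N), for 0.2 s.
5. the small tin lies released centred on the big tin (horizontal distance between small_tin and big_tin below 0.012 m and z of small_tin in the frame of big_tin between 0.03 and 0.038 m and angle between small_tin's own z axis and vertical below 0.12 rad and linear speed of small_tin below 0.02 m/s and angular speed of small_tin below 0.2 rad/s and contact force between the fingers and small_tin below 0.1 N), for 0.2 s.
At the end, for the whole second after the job is handed in: All released, at rest, within 7 degrees of upright: wide cup on the round mat within 15 mm of centre; middle cup on the wide cup's floor, narrow cup on the middle cup's floor (10 mm); big tin on the square mat within 15 mm of centre; small tin on the big tin within 12 mm of centre (all of step 1 and all of step 2 and all of step 3 and all of step 4 and all of step 5); the robot touches nothing.
It fails at once if the bottle, the muller or the tape roll is shifted by more than 25 mm or knocked over (distance of any of ink_bottle, muller, tape_roll from where it was at the start of the episode above 0.025 m or angle between any of ink_bottle, muller, tape_roll's own z axis and vertical above 0.5 rad).
It also fails if it takes over 136 s, if anything falls off the work surface, if the arm or the gripper's body presses on something with over 40 N, if the wrist force passes 120 N, or if a joint passes its speed limit or range.

## Working session

There is one attempt and no reset: what is moved stays moved. The work goes in short steps, Python scripts to look and compute and a tool call to move; the robot and the scene stay as the last step left them, time stands still between calls to the robot, and variables do not carry over. Pictures are saved under pics/ and viewed, about 12 in all and at most 16, crops included, and the job is handed in when it is done.

Besides the shell and the picture viewer there is one more tool, called after "Call:" by a JSON object that holds its "op" and its "data". servo_tool: Moves the arm, as the interface text tells. Its arguments: {"type":"object","properties":{"deltas":{"type":"array","items":{"type":"object","properties":{"x":{"type":"number"},"y":{"type":"number"},"z":{"type":"number"},"roll":{"type":"number"},"gripper":{"type":"number"}}}}},"required":["deltas"]}

```bash
ls; mkdir -p pics; cat > h.py <<'E'
import numpy as np, cv2
from bench import manip
from scipy.spatial.transform import Rotation as R
def K(c):
    f=200/np.tan(np.radians(c["vertical_fov"])/2); return f,c["cx"],c["cy"]
def pose(cam,s=None):
    c=manip.get_calibration(cam)
    if cam=="wrist":
        q=s["orientation"]; T=np.eye(4); T[:3,:3]=R.from_quat([q[1],q[2],q[3],q[0]]).as_matrix(); T[:3,3]=s["eef_pos"]
        return c,T@np.array(c["T_tool_cam"])
    T=np.eye(4); r=cv2.Rodrigues(np.array(c["rvec"],float))[0]; T[:3,:3]=r.T; T[:3,3]=-r.T@np.array(c["tvec"]).ravel(); return c,T
def cloud(cam):
    s=manip.state(); im,d=manip.snapshot(cam); c,T=pose(cam,s); f,cx,cy=K(c)
    v,u=np.mgrid[:400,:640]
    P=np.stack([(u-cx)/f*d,(v-cy)/f*d,d],-1)@T[:3,:3].T+T[:3,3]; P[d==0]=np.nan
    return im,P
E
python3 - <<'E'
from h import *
print(manip.state())
for n in ("top","scene"):
    im,P=cloud(n); cv2.imwrite(f"pics/{n}0.png",im); c,T=pose(n); print(n,c,T[:3,3])
    for l in "wide_cup middle_cup narrow_cup big_tin small_tin round_mat square_mat ink_bottle muller tape_roll".split():
        for r in manip.cut_out(n,l)[:2]:
            m=r["pixels"]&np.isfinite(P[...,2]); Q=P[m]
            if len(Q)<5: print(l,"few");continue
            zt=np.percentile(Q[:,2],95); t=Q[Q[:,2]>zt-.006]
            (ctr,w,a)=cv2.minAreaRect((t[:,:2]*1000).astype(np.float32))
            print(l,round(r["confidence"],2),np.round(r["box"]),"ztop %.3f"%zt,"rect",np.round(ctr,1),np.round(w,1),round(a,1))
E
```

```text
pics
{'clock': 0.0, 'qpos': array([-1.30691931e+00,  2.64746814e-01,  1.60535704e+00, -1.55409848e-06,
        1.27370918e+00, -3.68757029e-02]), 'joint_vel': array([ 7.60174564e-04,  1.53646519e-03, -1.57814682e-03, -1.71444875e-03,
       -3.95424822e-05, -1.75905005e-03]), 'joint_torque': array([-1.18883774e-03, -5.02114248e+01, -3.56872416e+01,  7.26534985e-02,
        2.95419863e-02, -1.74988204e-04]), 'eef_pos': array([ 0.1997899 , -0.64401295,  0.23740144]), 'orientation': array([-1.10296136e-03,  9.88714122e-01,  1.49810387e-01, -1.26474757e-04]), 'contact_force': array([-0.00073227,  0.0359178 ,  0.30581093]), 'wrist_torque': array([-0.0263483 ,  0.0223887 ,  0.02088355]), 'width': 0.08810846847041395}
top {'vertical_fov': 55.03783017401137, 'cx': 319.5218049176509, 'cy': 200.47836726895494, 'rvec': array([ 1.98789723, -2.24831715,  0.23234059]), 'tvec': array([0.05136312, 0.53273309, 0.76671242])} [0.37130015 0.00888209 0.8581072 ]
wide_cup 0.84 [350. 218.  30.  30.] ztop 0.040 rect [490. -76.] [62.8 65.1] 81.1
wide_cup 0.37 [141. 225.  48.  46.] ztop 0.008 rect [537.7 387.
[... 1323 characters left out ...]
ct [ 530.  -391.8] [65.1 65.4] 31.9
big_tin 0.72 [396. 181.  21.  21.] ztop 0.030 rect [605.5 240.3] [47.4 43.7] 86.2
small_tin 0.66 [396. 178.  23.  21.] ztop 0.030 rect [606.8 240.2] [47.4 41.1] 86.2
round_mat 0.78 [198. 261.  40.  38.] ztop 0.006 rect [ 439.2 -248.6] [92.7 94.6] 43.4
square_mat 0.92 [408. 147.  43.  30.] ztop 0.006 rect [538.8 385.8] [94.9 93.6] 71.0
ink_bottle 0.88 [320. 175.  17.  44.] ztop 0.102 rect [482.7  89.6] [19.7 21.1] 68.7
muller 0.58 [328. 258.  29.  40.] ztop 0.073 rect [647.9 -78.4] [38.2 37.3] 5.7
muller 0.45 [375. 215.  19.  42.] ztop 0.091 rect [658.6  73.2] [29. 32.] 50.0
tape_roll 0.64 [341. 153.  30.  21.] ztop 0.024 rect [437.9 226.6] [74.3 79.6] 38.5
```

```bash
cat >> h.py <<'E'
def to(x,y,z,yaw=None):
    "print total tool-frame shift in mm (and roll) from here to a world target in mm"
    s=manip.state(); q=s["orientation"]; r=R.from_quat([q[1],q[2],q[3],q[0]]); m=r.as_matrix()
    y0=np.arctan2(m[1,0],m[0,0]); d=m.T@(np.array([x,y,z])-1000*np.array(s["eef_pos"]))
    roll=0 if yaw is None else (y0-np.radians(yaw)+np.pi/2)%np.pi-np.pi/2
    print("t %.2f tcp"%s["clock"],np.round(1000*np.array(s["eef_pos"]),1),"yaw %.1f q6 %.2f w %.1f"%(np.degrees(y0),s["qpos"][5],1e3*s["width"]),"| shift",np.round(d,1),"dist %.0f roll %.3f"%(np.hypot(d[0],d[1]),roll),"tilt %.4f"%np.arccos(-m[2,2]))
E
python3 -c "
from h import *
to(490.5,-77,160)
a=cv2.imread('pics/top0.png');cv2.imwrite('pics/top0c.png',cv2.resize(a[110:310,80:560],None,fx=1.6,fy=1.6))"
```

```text
t 1.10 tcp [ 200.  -644.7  238.7] yaw 17.2 q6 -0.04 w 88.2 | shift [ 445.7 -456.1   78.7] dist 638 roll 0.000 tilt 0.0000
```

View pics/top0.png

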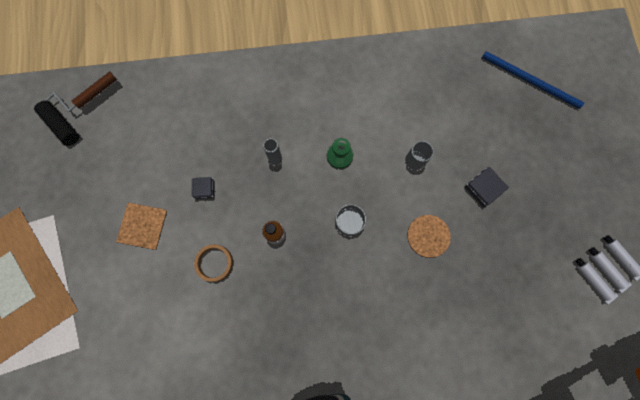

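The picture confirms the networks: wide cup (350,218), middle (420,156), narrow (272,150), big tin (487,187), small tin (203,188), mats (429,236) and (142,226).

Call:
{"op": "servo_tool", "data": {"deltas": [{"x":37,"y":-38,"z":4},{"x":37,"y":-38,"z":4},{"x":37,"y":-38,"z":4},{"x":37,"y":-38,"z":4},{"x":37,"y":-38,"z":4},{"x":37,"y":-38,"z":4},{"x":37,"y":-38,"z":4},{"x":37,"y":-38,"z":4},{"x":37,"y":-38,"z":4},{"x":37,"y":-38,"z":4},{"x":37,"y":-38,"z":4},{"x":37,"y":-38,"z":4},{"x":0}]}}

```text
validation failed for argument at $.de...
```

```bash
cat >> h.py <<'E'
def look(cam,labels,pic=None):
    im,P=cloud(cam)
    if pic: cv2.imwrite(f"pics/{pic}.png",im)
    for l in labels.split():
        for r in manip.cut_out(cam,l)[:1]:
            m=r["pixels"]&np.isfinite(P[...,2]); Q=P[m]
            if len(Q)<5: print(l,"few");continue
            zt=np.percentile(Q[:,2],95); t=Q[abs(Q[:,2]-zt)<.006]
            c,w,a=cv2.minAreaRect((t[:,:2]*1000).astype(np.float32))
            print(cam,l,round(r["confidence"],2),np.round(r["box"]),"ztop %.3f"%zt,"rect",np.round(c,1),np.round(w,1),round(a,1))
E
python3 -c "
from h import *
look('wrist','wide_cup round_mat','w1')
to(490.5,-77,8)"
```

```text
t 1.25 tcp [ 200.  -644.7  238.7] yaw 17.2 q6 -0.04 w 88.4 | shift [ 445.6 -456.1  230.7] dist 638 roll 0.000 tilt 0.0000
```

Call:
{"op": "servo_tool", "data": {"deltas": [{"x":37,"y":-38,"z":4,"roll":0,"gripper":0},{"x":37,"y":-38,"z":4,"roll":0,"gripper":0},{"x":37,"y":-38,"z":4,"roll":0,"gripper":0},{"x":37,"y":-38,"z":4,"roll":0,"gripper":0},{"x":37,"y":-38,"z":4,"roll":0,"gripper":0},{"x":37,"y":-38,"z":4,"roll":0,"gripper":0},{"x":37,"y":-38,"z":4,"roll":0,"gripper":0},{"x":37,"y":-38,"z":4,"roll":0,"gripper":0},{"x":37,"y":-38,"z":4,"roll":0,"gripper":0},{"x":37,"y":-38,"z":4,"roll":0,"gripper":0},{"x":37,"y":-38,"z":4,"roll":0,"gripper":0},{"x":37,"y":-38,"z":4,"roll":0,"gripper":0},{"x":0,"y":0,"z":0,"roll":0,"gripper":0}]}}

```text
clock: 2.88
eef_pos: [0.4995, -0.0629, 0.1913]
orientation: [0.004, 0.989, 0.148, 0.004]
contact_force: [0.6, -0.0, 0.2]
width: 0.0882
```

```bash
python3 -c "
from h import *
look('wrist','wide_cup round_mat','w1')
look('top','wide_cup')
to(490.5,-77,8)"
```

```text
wrist wide_cup 0.79 [329. 194.  60.  69.] ztop 0.040 rect [493.2 -74.9] [64.8 64.7] 16.7
wrist round_mat 0.71 [460. 259.  64.  56.] ztop 0.007 rect [ 466.2 -257.9] [92.  35.8] 66.1
top wide_cup 0.69 [215. 263.  35.  38.] ztop 0.026 rect [434.3 230.5] [79.8 77.1] 64.9
t 3.12 tcp [498.1 -67.  191.5] yaw 16.7 q6 1.10 w 88.0 | shift [-11.4   5.6 183.5] dist 13 roll 0.000 tilt 0.0117
```

View pics/w1.png

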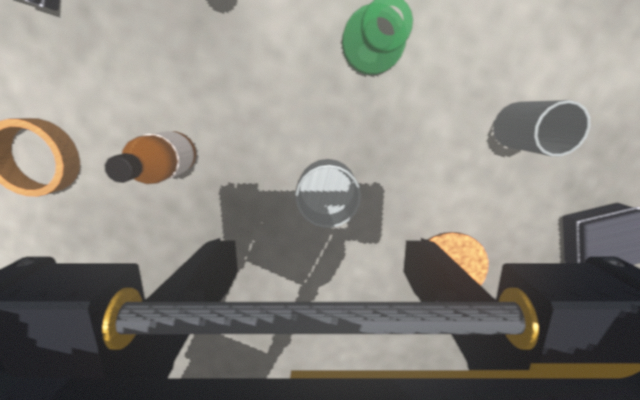

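Call:
{"op": "servo_tool", "data": {"deltas": [{"x":-6,"y":3,"z":30,"roll":0,"gripper":0},{"x":-5,"y":3,"z":30,"roll":0,"gripper":0},{"x":0,"y":0,"z":30,"roll":0,"gripper":0},{"x":0,"y":0,"z":20,"roll":0,"gripper":0},{"x":0,"y":0,"z":0,"roll":0,"gripper":0},{"x":0,"y":0,"z":0,"roll":0,"gripper":0}]}}

```text
clock: 3.88
eef_pos: [0.4896, -0.0858, 0.0817]
orientation: [0.006, 0.99, 0.138, 0.006]
contact_force: [0.4, 0.0, 0.9]
width: 0.088
```

```bash
python3 -c "
from h import *
to(491,-76.5,8)
look('wrist','wide_cup')
to(491,-76.5,8)"
```

```text
t 3.88 tcp [489.6 -85.8  81.7] yaw 15.9 q6 1.08 w 88.0 | shift [ 3.1 -9.5 73.6] dist 10 roll 0.000 tilt 0.0171
wrist wide_cup 0.86 [308. 212.  97. 104.] ztop 0.040 rect [492.9 -75. ] [64.8 65. ] 41.3
t 3.98 tcp [489.9 -85.4  81.9] yaw 15.9 q6 1.08 w 88.1 | shift [ 2.7 -9.3 73.9] dist 10 roll 0.000 tilt 0.0178
```

Call:
{"op": "servo_tool", "data": {"deltas": [{"x":2,"y":-6,"z":5,"roll":0,"gripper":0},{"x":2,"y":-4,"z":10,"roll":0,"gripper":0},{"x":0,"y":-1,"z":15,"roll":0,"gripper":0},{"x":0,"y":0,"z":15,"roll":0,"gripper":0},{"x":0,"y":0,"z":10,"roll":0,"gripper":0},{"x":0,"y":0,"z":5,"roll":0,"gripper":0},{"x":0,"y":0,"z":0,"roll":0,"gripper":0}]}}

```text
clock: 4.85
eef_pos: [0.4923, -0.0732, 0.0182]
orientation: [0.006, 0.99, 0.139, 0.007]
contact_force: [0.7, 0.7, 0.6]
width: 0.0881
```

```bash
python3 -c "
from h import *
to(492.5,-75.5,8)
"
```

```text
t 4.85 tcp [492.3 -73.2  18.2] yaw 16.0 q6 1.11 w 88.1 | shift [-0.5  2.2 10.2] dist 2 roll 0.000 tilt 0.0185
```

Call:
{"op": "servo_tool", "data": {"deltas": [{"x":-0.5,"y":2,"z":5,"roll":0,"gripper":0},{"x":0,"y":0,"z":5,"roll":0,"gripper":0},{"x":0,"y":0,"z":0,"roll":0,"gripper":255},{"x":0,"y":0,"z":0,"roll":0,"gripper":255},{"x":0,"y":0,"z":0,"roll":0,"gripper":255},{"x":0,"y":0,"z":0,"roll":0,"gripper":255},{"x":0,"y":0,"z":0,"roll":0,"gripper":255},{"x":0,"y":0,"z":-10,"roll":0,"gripper":255},{"x":0,"y":0,"z":-20,"roll":0,"gripper":255},{"x":0,"y":0,"z":-20,"roll":0,"gripper":255},{"x":0,"y":0,"z":-10,"roll":0,"gripper":255},{"x":0,"y":0,"z":0,"roll":0,"gripper":255}]}}

```text
clock: 6.35
eef_pos: [0.492, -0.0752, 0.0717]
orientation: [0.006, 0.99, 0.139, 0.008]
contact_force: [-0.6, 0.1, -2.1]
width: 0.066
```

```bash
python3 -c "
from h import *
to(439,-248,60)
"
```

```text
t 6.35 tcp [492.  -75.2  71.7] yaw 16.0 q6 1.10 w 66.0 | shift [-98.6 151.5  12.5] dist 181 roll 0.000 tilt 0.0204
```

Call:
{"op": "servo_tool", "data": {"deltas": [{"x":-7,"y":11,"z":0,"roll":0,"gripper":255},{"x":-14,"y":22,"z":0,"roll":0,"gripper":255},{"x":-14,"y":22,"z":0,"roll":0,"gripper":255},{"x":-14,"y":22,"z":0,"roll":0,"gripper":255},{"x":-14,"y":22,"z":0,"roll":0,"gripper":255},{"x":-14,"y":21,"z":0,"roll":0,"gripper":255},{"x":-10,"y":16,"z":0,"roll":0,"gripper":255},{"x":-6,"y":10,"z":0,"roll":0,"gripper":255},{"x":-3,"y":4,"z":0,"roll":0,"gripper":255},{"x":0,"y":0,"z":0,"roll":0,"gripper":255}]}}

```text
clock: 7.6
eef_pos: [0.4313, -0.2533, 0.0649]
orientation: [0.003, 0.99, 0.139, 0.002]
contact_force: [0.5, 0.3, -1.8]
width: 0.066
```

```bash
python3 -c "
from h import *
to(439,-248,20)
look('wrist','round_mat wide_cup','w2')
"
```

```text
t 7.60 tcp [ 431.3 -253.3   64.9] yaw 15.9 q6 0.71 w 66.0 | shift [ 8.8 -3.2 44.9] dist 9 roll 0.000 tilt 0.0070
wrist round_mat 0.59 [313. 187. 142. 107.] ztop 0.007 rect [ 451.8 -240.8] [67.5 95.2] 23.3
wrist wide_cup 0.56 [321. 278. 151. 161.] ztop 0.096 rect [ 431.3 -253. ] [63.7 65.8] 81.4
```

Call:
{"op": "servo_tool", "data": {"deltas": [{"x":3,"y":-1,"z":6,"roll":0,"gripper":255},{"x":4,"y":-2,"z":12,"roll":0,"gripper":255},{"x":1,"y":0,"z":12,"roll":0,"gripper":255},{"x":0,"y":0,"z":8,"roll":0,"gripper":255},{"x":0,"y":0,"z":4,"roll":0,"gripper":255},{"x":0,"y":0,"z":0,"roll":0,"gripper":255}]}}

```text
clock: 8.5
eef_pos: [0.4392, -0.2458, 0.0192]
orientation: [0.002, 0.99, 0.14, 0.001]
contact_force: [-0.0, 0.4, -2.1]
width: 0.0659
```

```bash
python3 -c "
from h import *
to(438,-248,15)
print(manip.state()['contact_force'])
"
```

```text
t 8.50 tcp [ 439.2 -245.8   19.2] yaw 16.1 q6 0.73 w 65.9 | shift [-1.8  1.8  4.2] dist 3 roll 0.000 tilt 0.0056
[-0.0143177   0.43147169 -2.06291388]
```

Lower to contact, open, rise and head toward the middle cup.

Call:
{"op": "servo_tool", "data": {"deltas": [{"x":-2,"y":2,"z":2,"roll":0,"gripper":255},{"x":0,"y":0,"z":2,"roll":0,"gripper":255},{"x":0,"y":0,"z":1,"roll":0,"gripper":255},{"x":0,"y":0,"z":0,"roll":0,"gripper":255}]}}

```text
clock: 9.0
eef_pos: [0.4384, -0.2493, 0.015]
orientation: [0.003, 0.99, 0.14, 0.002]
contact_force: [-0.6, -0.1, -2.1]
width: 0.0656
```

Call:
{"op": "servo_tool", "data": {"deltas": [{"x":0,"y":0,"z":0,"roll":0,"gripper":0},{"x":0,"y":0,"z":0,"roll":0,"gripper":0},{"x":0,"y":0,"z":0,"roll":0,"gripper":0},{"x":0,"y":0,"z":0,"roll":0,"gripper":0},{"x":0,"y":0,"z":-8,"roll":0,"gripper":0},{"x":0,"y":0,"z":-16,"roll":0,"gripper":0},{"x":0,"y":0,"z":-25,"roll":0,"gripper":0},{"x":0,"y":0,"z":-30,"roll":0,"gripper":0},{"x":0,"y":0,"z":-30,"roll":0,"gripper":0},{"x":0,"y":0,"z":-20,"roll":0,"gripper":0},{"x":0,"y":0,"z":-8,"roll":0,"gripper":0},{"x":0,"y":0,"z":0,"roll":0,"gripper":0}]}}

```text
clock: 10.5
eef_pos: [0.4393, -0.2494, 0.1644]
orientation: [0.006, 0.99, 0.14, 0.005]
contact_force: [0.4, -0.0, -0.7]
width: 0.088
```

```bash
python3 -c "
from h import *
print(manip.state()['contact_force'])
look('wrist','round_mat wide_cup middle_cup','w3')
look('top','round_mat wide_cup middle_cup')
to(615,-248,110)
"
```

```text
[ 0.40175889 -0.04405949 -0.67468505]
wrist round_mat 0.56 [316. 181.  96.  83.] ztop 0.007 rect [ 446.5 -242.4] [78.6 95.7] 29.2
wrist wide_cup 0.88 [317. 196.  66.  78.] ztop 0.046 rect [ 438.3 -249.8] [65.  64.7] 15.1
wrist middle_cup 0.64 [374.  12.  59.  23.] ztop 0.061 rect [ 595.7 -253. ] [ 3.5 23.7] 15.4
top round_mat 0.51 [417. 242.  25.  36.] ztop 0.009 rect [ 425.5 -214.7] [81.7 27.8] 16.1
top wide_cup 0.65 [434. 231.  34.  24.] ztop 0.047 rect [ 445.7 -276.6] [34.7  5.9] 23.0
top middle_cup 0.74 [420. 157.  27.  28.] ztop 0.067 rect [ 614.6 -248. ] [46.2 46.4] 55.7
t 10.90 tcp [ 438.5 -248.8  162.4] yaw 16.1 q6 0.73 w 88.0 | shift [169.5  47.7  54. ] dist 176 roll 0.000 tilt 0.0122
```

Call:
{"op": "servo_tool", "data": {"deltas": [{"x":12,"y":3,"z":2,"roll":0,"gripper":0},{"x":24,"y":7,"z":4,"roll":0,"gripper":0},{"x":26,"y":7,"z":4,"roll":0,"gripper":0},{"x":26,"y":7,"z":4,"roll":0,"gripper":0},{"x":26,"y":7,"z":4,"roll":0,"gripper":0},{"x":24,"y":7,"z":4,"roll":0,"gripper":0},{"x":16,"y":5,"z":3,"roll":0,"gripper":0},{"x":8,"y":2,"z":0,"roll":0,"gripper":0},{"x":4,"y":1,"z":0,"roll":0,"gripper":0},{"x":0,"y":0,"z":0,"roll":0,"gripper":0},{"x":0,"y":0,"z":0,"roll":0,"gripper":0}]}}

```text
clock: 12.28
eef_pos: [0.6196, -0.2461, 0.1342]
orientation: [0.004, 0.99, 0.14, 0.003]
contact_force: [-0.6, -0.0, -0.9]
width: 0.0883
```

```bash
python3 -c "
from h import *
look('wrist','middle_cup')
to(615,-248,41)
"
```

```text
wrist middle_cup 0.84 [321. 209.  66.  77.] ztop 0.067 rect [ 617.5 -247.1] [47.5 46.7] 28.9
t 12.38 tcp [ 619.6 -246.2  134.3] yaw 16.1 q6 0.88 w 88.2 | shift [-5.4 -0.3 93.3] dist 5 roll 0.000 tilt 0.0094
```

Call:
{"op": "servo_tool", "data": {"deltas": [{"x":-1,"y":0,"z":6,"roll":0,"gripper":0},{"x":-1,"y":0,"z":14,"roll":0,"gripper":0},{"x":0,"y":0,"z":20,"roll":0,"gripper":0},{"x":0,"y":0,"z":20,"roll":0,"gripper":0},{"x":0,"y":0,"z":14,"roll":0,"gripper":0},{"x":0,"y":0,"z":8,"roll":0,"gripper":0},{"x":0,"y":0,"z":4,"roll":0,"gripper":0},{"x":0,"y":0,"z":0,"roll":0,"gripper":0}]}}

```text
clock: 13.38
eef_pos: [0.6161, -0.2469, 0.0401]
orientation: [0.003, 0.99, 0.14, 0.001]
contact_force: [-0.0, 0.2, 0.5]
width: 0.0883
```

```bash
python3 -c "
from h import *
look('wrist','middle_cup')
to(617.3,-247.2,41)
"
```

```text
wrist middle_cup 0.9 [319. 248. 109. 104.] ztop 0.067 rect [ 623.  -245.4] [36.9 47.3] 16.1
t 13.47 tcp [ 616.6 -247.1   40.9] yaw 16.0 q6 0.88 w 88.2 | shift [ 0.7  0.3 -0.1] dist 1 roll 0.000 tilt 0.0071
```

Call:
{"op": "servo_tool", "data": {"deltas": [{"x":0,"y":0,"z":0,"roll":0,"gripper":255},{"x":0,"y":0,"z":0,"roll":0,"gripper":255},{"x":0,"y":0,"z":0,"roll":0,"gripper":255},{"x":0,"y":0,"z":0,"roll":0,"gripper":255},{"x":0,"y":0,"z":0,"roll":0,"gripper":255},{"x":0,"y":0,"z":0,"roll":0,"gripper":255},{"x":0,"y":0,"z":-8,"roll":0,"gripper":255},{"x":0,"y":0,"z":-16,"roll":0,"gripper":255},{"x":0,"y":0,"z":-25,"roll":0,"gripper":255},{"x":0,"y":0,"z":-25,"roll":0,"gripper":255},{"x":0,"y":0,"z":-16,"roll":0,"gripper":255},{"x":0,"y":0,"z":-8,"roll":0,"gripper":255},{"x":0,"y":0,"z":0,"roll":0,"gripper":255}]}}

```text
clock: 15.1
eef_pos: [0.617, -0.2469, 0.1476]
orientation: [0.004, 0.99, 0.14, 0.004]
contact_force: [-0.0, -0.3, -1.2]
width: 0.0468
```

```bash
python3 -c "
from h import *
look('wrist','middle_cup')
to(438.3,-249.8,130)
"
```

```text
wrist middle_cup 0.86 [320. 248. 106. 104.] ztop 0.171 rect [ 622.2 -245.8] [36.6 47. ] 15.5
t 15.20 tcp [ 616.3 -246.7  146.2] yaw 16.0 q6 0.88 w 46.4 | shift [-172.   -46.3   15.1] dist 178 roll 0.000 tilt 0.0091
```

Call:
{"op": "servo_tool", "data": {"deltas": [{"x":-12,"y":-3,"z":0,"roll":0,"gripper":255},{"x":-24,"y":-7,"z":0,"roll":0,"gripper":255},{"x":-25,"y":-7,"z":0,"roll":0,"gripper":255},{"x":-25,"y":-7,"z":0,"roll":0,"gripper":255},{"x":-25,"y":-7,"z":0,"roll":0,"gripper":255},{"x":-24,"y":-6,"z":0,"roll":0,"gripper":255},{"x":-16,"y":-4,"z":0,"roll":0,"gripper":255},{"x":-8,"y":-2,"z":0,"roll":0,"gripper":255},{"x":-4,"y":-1,"z":0,"roll":0,"gripper":255},{"x":0,"y":0,"z":0,"roll":0,"gripper":255},{"x":0,"y":0,"z":0,"roll":0,"gripper":255}]}}

```text
clock: 16.58
eef_pos: [0.4335, -0.2467, 0.1374]
orientation: [-0.001, 0.99, 0.14, -0.004]
contact_force: [0.7, -0.3, -0.9]
width: 0.0466
```

```bash
python3 -c "
from h import *
look('wrist','middle_cup wide_cup round_mat','w4')
look('scene','middle_cup wide_cup')
to(438.3,-249.8,50)
"
```

```text
wrist middle_cup 0.77 [320. 247. 107. 104.] ztop 0.161 rect [ 438.9 -246.1] [37.3 47.5] 17.0
wrist wide_cup 0.84 [326. 189.  78.  69.] ztop 0.046 rect [ 447.2 -249.1] [47.1 65.3] 5.9
wrist round_mat 0.73 [322. 175. 106.  91.] ztop 0.007 rect [ 449.7 -241.2] [71.9 95.8] 26.4
scene middle_cup 0.93 [192. 220.  25.  40.] ztop 0.159 rect [ 440.1 -241.7] [25.5 46.8] 43.3
scene wide_cup 0.91 [197. 254.  31.  37.] ztop 0.043 rect [ 437.7 -253.1] [63.2 64.5] 78.4
t 16.93 tcp [ 433.1 -246.5  137.2] yaw 16.1 q6 0.73 w 46.3 | shift [ 4.8  4.9 87.1] dist 7 roll 0.000 tilt 0.0081
```

View pics/w4.png

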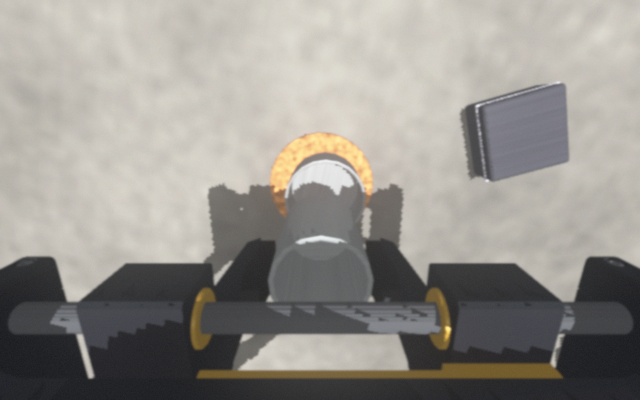

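The held cup's rim is at (320,250); the wide cup stands centred on the mat behind it at (326,189).

Call:
{"op": "servo_tool", "data": {"deltas": [{"x":1,"y":1,"z":5,"roll":0,"gripper":255},{"x":2,"y":2,"z":10,"roll":0,"gripper":255},{"x":1,"y":1,"z":10,"roll":0,"gripper":255},{"x":1,"y":1,"z":5,"roll":0,"gripper":255},{"x":0,"y":0,"z":2,"roll":0,"gripper":255},{"x":0,"y":0,"z":0,"roll":0,"gripper":255},{"x":0,"y":0,"z":0,"roll":0,"gripper":255}]}}

```text
clock: 17.8
eef_pos: [0.439, -0.2499, 0.102]
orientation: [-0.001, 0.99, 0.14, -0.005]
contact_force: [-0.1, -0.3, -1.0]
width: 0.0463
```

```bash
python3 -c "
from h import *
look('wrist','middle_cup wide_cup')
to(438.3,-249.8,50)
"
```

```text
wrist middle_cup 0.66 [321. 248. 110. 102.] ztop 0.126 rect [ 444.2 -248.9] [37.3 48.1] 17.0
wrist wide_cup 0.94 [322. 202.  92.  73.] ztop 0.046 rect [ 448.2 -246.8] [44.7 65.3] 16.7
t 17.95 tcp [ 439.1 -249.9  102.1] yaw 16.1 q6 0.73 w 46.4 | shift [-0.3 -0.1 52.1] dist 0 roll 0.000 tilt 0.0093
```

Call:
{"op": "servo_tool", "data": {"deltas": [{"x":0,"y":0,"z":5,"roll":0,"gripper":255},{"x":0,"y":0,"z":9,"roll":0,"gripper":255},{"x":0,"y":0,"z":9,"roll":0,"gripper":255},{"x":0,"y":0,"z":9,"roll":0,"gripper":255},{"x":0,"y":0,"z":7,"roll":0,"gripper":255},{"x":0,"y":0,"z":4,"roll":0,"gripper":255},{"x":0,"y":0,"z":3,"roll":0,"gripper":255},{"x":0,"y":0,"z":0,"roll":0,"gripper":255}]}}

```text
clock: 18.95
eef_pos: [0.4385, -0.2498, 0.0526]
orientation: [-0.001, 0.99, 0.14, -0.005]
contact_force: [0.2, 0.1, -1.9]
width: 0.0468
```

```bash
python3 -c "
from h import *
to(438.3,-249.8,50)
"
```

```text
t 18.95 tcp [ 438.5 -249.8   52.6] yaw 16.1 q6 0.73 w 46.8 | shift [-0.2 -0.   2.6] dist 0 roll 0.000 tilt 0.0096
```

Call:
{"op": "servo_tool", "data": {"deltas": [{"x":0,"y":0,"z":2,"roll":0,"gripper":255},{"x":0,"y":0,"z":1,"roll":0,"gripper":255},{"x":0,"y":0,"z":0,"roll":0,"gripper":255},{"x":0,"y":0,"z":0,"roll":0,"gripper":0},{"x":0,"y":0,"z":0,"roll":0,"gripper":0},{"x":0,"y":0,"z":0,"roll":0,"gripper":0},{"x":0,"y":0,"z":0,"roll":0,"gripper":0},{"x":0,"y":0,"z":-8,"roll":0,"gripper":0},{"x":0,"y":0,"z":-16,"roll":0,"gripper":0},{"x":0,"y":0,"z":-30,"roll":0,"gripper":0},{"x":0,"y":0,"z":-30,"roll":0,"gripper":0},{"x":0,"y":0,"z":-30,"roll":0,"gripper":0},{"x":0,"y":0,"z":-20,"roll":0,"gripper":0},{"x":0,"y":0,"z":-8,"roll":0,"gripper":0},{"x":0,"y":0,"z":0,"roll":0,"gripper":0}]}}

```text
clock: 20.82
eef_pos: [0.4419, -0.2511, 0.2069]
orientation: [0.001, 0.99, 0.14, -0.001]
contact_force: [0.3, 0.2, -0.6]
width: 0.0883
```

```bash
python3 -c "
from h import *
look('wrist','middle_cup wide_cup','w5')
look('scene','middle_cup wide_cup narrow_cup')
to(658.5,75,190)
"
```

```text
wrist middle_cup 0.8 [318. 189.  53.  61.] ztop 0.076 rect [ 438.6 -250.6] [47.  46.9] 7.7
wrist wide_cup 0.71 [318. 178.  60.  56.] ztop 0.047 rect [ 444.5 -247.1] [51.5 65.4] 25.1
scene middle_cup 0.6 [195. 245.  32.  26.] ztop 0.074 rect [ 438.7 -252.4] [46.9 47.5] 32.3
scene wide_cup 0.76 [195. 257.  31.  34.] ztop 0.044 rect [ 443.9 -255.4] [64.7 50.9] 62.1
scene narrow_cup 0.98 [376. 215.  20.  40.] ztop 0.092 rect [659.4  72.9] [30.2 31.7] 44.6
t 21.18 tcp [ 441.  -250.6  204.7] yaw 16.1 q6 0.73 w 88.2 | shift [ 299.1 -252.7   13.2] dist 392 roll 0.000 tilt 0.0055
```

View pics/w5.png

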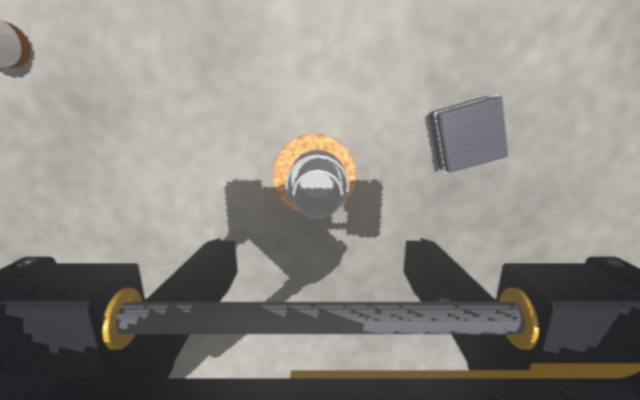

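The middle cup sits upright in the wide one (317,183), rim at 76 mm as it should be. On to the narrow cup.

Call:
{"op": "servo_tool", "data": {"deltas": [{"x":11,"y":-9,"z":0,"roll":0,"gripper":0},{"x":22,"y":-18,"z":0,"roll":0,"gripper":0},{"x":27,"y":-23,"z":0,"roll":0,"gripper":0},{"x":27,"y":-23,"z":0,"roll":0,"gripper":0},{"x":27,"y":-23,"z":0,"roll":0,"gripper":0},{"x":27,"y":-23,"z":0,"roll":0,"gripper":0},{"x":27,"y":-23,"z":0,"roll":0,"gripper":0},{"x":27,"y":-23,"z":0,"roll":0,"gripper":0},{"x":27,"y":-23,"z":0,"roll":0,"gripper":0},{"x":27,"y":-23,"z":0,"roll":0,"gripper":0},{"x":22,"y":-18,"z":0,"roll":0,"gripper":0},{"x":14,"y":-11,"z":0,"roll":0,"gripper":0},{"x":8,"y":-6,"z":0,"roll":0,"gripper":0},{"x":4,"y":-3,"z":0,"roll":0,"gripper":0},{"x":0,"y":0,"z":0,"roll":0,"gripper":0},{"x":0,"y":0,"z":0,"roll":0,"gripper":0}]}}

```text
clock: 23.18
eef_pos: [0.6643, 0.091, 0.1975]
orientation: [-0.002, 0.99, 0.14, -0.006]
contact_force: [-0.1, -0.7, 0.2]
width: 0.0878
```

```bash
python3 -c "
from h import *
look('wrist','narrow_cup')
to(659,74.5,68)
"
```

```text
wrist narrow_cup 0.84 [337. 196.  38.  59.] ztop 0.094 rect [660.8  76.4] [30.6 31.1] 39.2
t 23.27 tcp [664.4  91.  197.6] yaw 16.0 q6 1.39 w 88.0 | shift [ -8.2  15.2 129.6] dist 17 roll 0.000 tilt 0.0134
```

Call:
{"op": "servo_tool", "data": {"deltas": [{"x":-2,"y":3,"z":7,"roll":0,"gripper":0},{"x":-3,"y":5,"z":14,"roll":0,"gripper":0},{"x":-2,"y":4,"z":18,"roll":0,"gripper":0},{"x":0,"y":1,"z":16,"roll":0,"gripper":0},{"x":0,"y":0,"z":10,"roll":0,"gripper":0},{"x":0,"y":0,"z":5,"roll":0,"gripper":0},{"x":0,"y":0,"z":0,"roll":0,"gripper":0},{"x":0,"y":0,"z":0,"roll":0,"gripper":0}]}}

```text
clock: 24.28
eef_pos: [0.6587, 0.0746, 0.1211]
orientation: [-0.002, 0.99, 0.139, -0.008]
contact_force: [0.3, -0.4, 0.0]
width: 0.0882
```

```bash
python3 -c "
from h import *
look('wrist','narrow_cup')
to(660.5,76,68)
"
```

```text
wrist narrow_cup 0.8 [318. 214.  53.  83.] ztop 0.094 rect [660.4  76.4] [31.8 30.7] 22.8
t 24.38 tcp [658.7  74.7 121.3] yaw 16.0 q6 1.36 w 88.3 | shift [ 2.8 -0.5 53.3] dist 3 roll 0.000 tilt 0.0158
```

Call:
{"op": "servo_tool", "data": {"deltas": [{"x":1,"y":0,"z":5,"roll":0,"gripper":0},{"x":1,"y":-1,"z":10,"roll":0,"gripper":0},{"x":1,"y":0,"z":12,"roll":0,"gripper":0},{"x":0,"y":0,"z":12,"roll":0,"gripper":0},{"x":0,"y":0,"z":7,"roll":0,"gripper":0},{"x":0,"y":0,"z":3,"roll":0,"gripper":0},{"x":0,"y":0,"z":0,"roll":0,"gripper":0}]}}

```text
clock: 25.25
eef_pos: [0.6605, 0.0768, 0.0685]
orientation: [-0.002, 0.99, 0.139, -0.008]
contact_force: [0.3, 0.7, -0.2]
width: 0.0884
```

```bash
python3 -c "
from h import *
to(660.5,76,68)
"
```

```text
t 25.25 tcp [660.5  76.8  68.5] yaw 16.0 q6 1.37 w 88.4 | shift [-0.2  0.7  0.5] dist 1 roll 0.000 tilt 0.0163
```

Call:
{"op": "servo_tool", "data": {"deltas": [{"x":0,"y":0.5,"z":0,"roll":0,"gripper":255},{"x":0,"y":0,"z":0,"roll":0,"gripper":255},{"x":0,"y":0,"z":0,"roll":0,"gripper":255},{"x":0,"y":0,"z":0,"roll":0,"gripper":255},{"x":0,"y":0,"z":0,"roll":0,"gripper":255},{"x":0,"y":0,"z":0,"roll":0,"gripper":255},{"x":0,"y":0,"z":0,"roll":0,"gripper":255},{"x":0,"y":0,"z":0,"roll":0,"gripper":255},{"x":0,"y":0,"z":-8,"roll":0,"gripper":255},{"x":0,"y":0,"z":-16,"roll":0,"gripper":255},{"x":0,"y":0,"z":-25,"roll":0,"gripper":255},{"x":0,"y":0,"z":-30,"roll":0,"gripper":255},{"x":0,"y":0,"z":-25,"roll":0,"gripper":255},{"x":0,"y":0,"z":-16,"roll":0,"gripper":255},{"x":0,"y":0,"z":-8,"roll":0,"gripper":255},{"x":0,"y":0,"z":0,"roll":0,"gripper":255}]}}

```text
clock: 27.25
eef_pos: [0.6639, 0.076, 0.2075]
orientation: [-0.002, 0.99, 0.139, -0.005]
contact_force: [-0.0, -0.2, -0.7]
width: 0.0308
```

```bash
python3 -c "
from h import *
look('wrist','narrow_cup')
to(438.6,-250.4,190)
"
```

```text
wrist narrow_cup 0.59 [322. 248.  72. 111.] ztop 0.231 rect [664.7  75.8] [27.8 31.9] 19.7
t 27.35 tcp [663.2  75.9 206. ] yaw 16.0 q6 1.37 w 31.3 | shift [-305.5  252.    18.1] dist 396 roll 0.000 tilt 0.0132
```

Call:
{"op": "servo_tool", "data": {"deltas": [{"x":-11,"y":9,"z":0,"roll":0,"gripper":255},{"x":-22,"y":18,"z":0,"roll":0,"gripper":255},{"x":-27,"y":22,"z":0,"roll":0,"gripper":255},{"x":-27,"y":22,"z":0,"roll":0,"gripper":255},{"x":-27,"y":22,"z":0,"roll":0,"gripper":255},{"x":-27,"y":22,"z":0,"roll":0,"gripper":255},{"x":-27,"y":22,"z":0,"roll":0,"gripper":255},{"x":-27,"y":22,"z":0,"roll":0,"gripper":255},{"x":-27,"y":22,"z":0,"roll":0,"gripper":255},{"x":-27,"y":22,"z":0,"roll":0,"gripper":255},{"x":-22,"y":18,"z":0,"roll":0,"gripper":255},{"x":-14,"y":11,"z":0,"roll":0,"gripper":255},{"x":-8,"y":6,"z":0,"roll":0,"gripper":255},{"x":-4,"y":3,"z":0,"roll":0,"gripper":255},{"x":0,"y":0,"z":0,"roll":0,"gripper":255},{"x":0,"y":0,"z":0,"roll":0,"gripper":255}]}}

```text
clock: 29.35
eef_pos: [0.4197, -0.2498, 0.1949]
orientation: [-0.006, 0.99, 0.138, -0.02]
contact_force: [0.2, 0.7, -1.7]
width: 0.0308
```

```bash
python3 -c "
from h import *
look('wrist','narrow_cup middle_cup','w6')
to(438.6,-250.4,150)
"
```

```text
wrist narrow_cup 0.88 [320. 248.  71. 108.] ztop 0.219 rect [ 421.1 -250.6] [28.1 32.4] 16.1
wrist middle_cup 0.66 [329. 164.  54.  66.] ztop 0.076 rect [ 439.  -250.9] [45.9 46.6] 5.1
t 29.50 tcp [ 419.8 -249.9  195. ] yaw 15.9 q6 0.72 w 30.6 | shift [19.6  6.4 44.2] dist 21 roll 0.000 tilt 0.0417
```

```bash
python3 -c "
from h import *
q=manip.state()['orientation'];a=R.from_quat([q[1],q[2],q[3],q[0]]).as_matrix()[:,2];print(a)
x,y=438.8-36*a[0],-250.6-36*a[1];print(x,y);to(x,y,160);to(x,y,77)
"
```

```text
[-0.04124605  0.00601006 -0.99913094]
440.2848578922594 -250.81636230408293
t 29.50 tcp [ 419.8 -249.9  195. ] yaw 15.9 q6 0.72 w 30.6 | shift [20.7  7.1 34.2] dist 22 roll 0.000 tilt 0.0417
t 29.50 tcp [ 419.8 -249.9  195. ] yaw 15.9 q6 0.72 w 30.6 | shift [ 23.9   8.5 117.1] dist 25 roll 0.000 tilt 0.0417
```

Call:
{"op": "servo_tool", "data": {"deltas": [{"x":3,"y":1,"z":5,"roll":0,"gripper":255},{"x":6,"y":2,"z":9,"roll":0,"gripper":255},{"x":6,"y":2,"z":9,"roll":0,"gripper":255},{"x":4,"y":1,"z":7,"roll":0,"gripper":255},{"x":2,"y":1,"z":3,"roll":0,"gripper":255},{"x":0,"y":0,"z":0,"roll":0,"gripper":255},{"x":0,"y":0,"z":0,"roll":0,"gripper":255}]}}

```text
clock: 30.38
eef_pos: [0.4424, -0.2499, 0.1578]
orientation: [-0.006, 0.99, 0.139, -0.021]
contact_force: [-0.6, -0.2, -1.3]
width: 0.0308
```

```bash
python3 -c "
from h import *
look('wrist','middle_cup','w7')
look('scene','narrow_cup middle_cup','s7')
q=manip.state()['orientation'];a=R.from_quat([q[1],q[2],q[3],q[0]]).as_matrix()[:,2];print(a)
x,y=438.8-36*a[0],-250.6-36*a[1];print(x,y);to(x,y,160);to(x,y,77)
a=cv2.imread('pics/s7.png')[130:330,80:320];b=cv2.imread('pics/w7.png')[80:330,200:440]
cv2.imwrite('pics/c7.png',np.hstack([cv2.resize(a,(400,400)),cv2.resize(b,(400,400))]))
"
```

```text
wrist middle_cup 0.82 [323. 196.  62.  61.] ztop 0.076 rect [ 444.1 -249.5] [36.2 47.2] 9.8
scene narrow_cup 0.59 [192. 221.  21.  46.] ztop 0.177 rect [ 450.4 -249.2] [11.4 27. ] 26.9
scene middle_cup 0.74 [195. 246.  28.  30.] ztop 0.074 rect [ 441.7 -256. ] [47.5 39.1] 49.8
[-0.04203978  0.0066142  -0.99909404]
440.31343197954584 -250.83811123589263
t 30.62 tcp [ 442.4 -250.   158. ] yaw 16.0 q6 0.75 w 30.6 | shift [-2.3  0.2 -1.9] dist 2 roll 0.000 tilt 0.0426
t 30.62 tcp [ 442.4 -250.   158. ] yaw 16.0 q6 0.75 w 30.6 | shift [ 0.9  1.7 81. ] dist 2 roll 0.000 tilt 0.0426
```

View pics/c7.png

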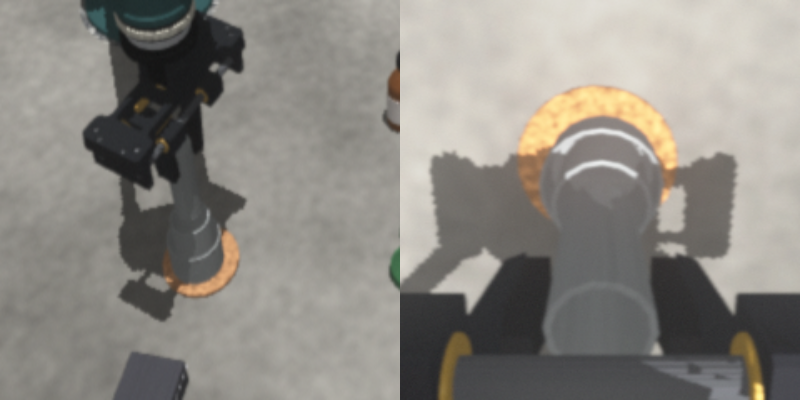

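The narrow cup hangs right above the nest's mouth, leaning slightly. Lower along its axis.

Call:
{"op": "servo_tool", "data": {"deltas": [{"x":0,"y":0,"z":5,"roll":0,"gripper":255},{"x":0,"y":0.5,"z":9,"roll":0,"gripper":255},{"x":0,"y":0.5,"z":9,"roll":0,"gripper":255},{"x":0.5,"y":0,"z":9,"roll":0,"gripper":255},{"x":0,"y":0.5,"z":8,"roll":0,"gripper":255},{"x":0,"y":0,"z":5,"roll":0,"gripper":255},{"x":0,"y":0,"z":2,"roll":0,"gripper":255},{"x":0,"y":0,"z":0,"roll":0,"gripper":255}]}}

```text
clock: 31.62
eef_pos: [0.4407, -0.2508, 0.107]
orientation: [-0.007, 0.99, 0.139, -0.021]
contact_force: [0.0, 0.0, -0.5]
width: 0.031
```

```bash
python3 -c "
from h import *
q=manip.state()['orientation'];a=R.from_quat([q[1],q[2],q[3],q[0]]).as_matrix()[:,2]
x,y=438.8-36*a[0],-250.6-36*a[1];print(x,y);to(x,y,77)
"
```

```text
440.35637946547746 -250.86426482308005
t 31.62 tcp [ 440.7 -250.8  107. ] yaw 16.0 q6 0.75 w 31.0 | shift [ 0.9  0.6 30. ] dist 1 roll 0.000 tilt 0.0439
```

Call:
{"op": "servo_tool", "data": {"deltas": [{"x":0.5,"y":0,"z":4,"roll":0,"gripper":255},{"x":0.5,"y":0.5,"z":7,"roll":0,"gripper":255},{"x":0,"y":0,"z":7,"roll":0,"gripper":255},{"x":0,"y":0,"z":5,"roll":0,"gripper":255},{"x":0,"y":0,"z":3,"roll":0,"gripper":255},{"x":0,"y":0,"z":1,"roll":0,"gripper":255},{"x":0,"y":0,"z":0,"roll":0,"gripper":255}]}}

```text
clock: 32.5
eef_pos: [0.4429, -0.2515, 0.0827]
orientation: [-0.006, 0.99, 0.139, -0.019]
contact_force: [-0.6, 0.9, -1.1]
width: 0.031
```

```bash
python3 -c "
from h import *
q=manip.state()['orientation'];a=R.from_quat([q[1],q[2],q[3],q[0]]).as_matrix()[:,2]
x,y=438.8-36*a[0],-250.6-36*a[1];print(x,y);to(x,y,77)
"
```

```text
440.227179239408 -250.82568663260074
t 32.50 tcp [ 442.9 -251.5   82.7] yaw 16.0 q6 0.75 w 31.0 | shift [-2.1 -1.3  5.8] dist 3 roll 0.000 tilt 0.0401
```

Call:
{"op": "servo_tool", "data": {"deltas": [{"x":-1.5,"y":-1,"z":1,"roll":0,"gripper":255},{"x":0,"y":0,"z":2,"roll":0,"gripper":255},{"x":0,"y":0,"z":2,"roll":0,"gripper":255},{"x":0,"y":0,"z":0,"roll":0,"gripper":255}]}}

```text
clock: 33.0
eef_pos: [0.4436, -0.2519, 0.0827]
orientation: [-0.005, 0.99, 0.138, -0.017]
contact_force: [-0.7, -0.4, -0.3]
width: 0.031
```

```bash
python3 -c "
from h import *
q=manip.state()['orientation'];a=R.from_quat([q[1],q[2],q[3],q[0]]).as_matrix()[:,2]
x,y=438.8-36*a[0],-250.6-36*a[1];print(x,y);to(x,y,77)
look('wrist','narrow_cup middle_cup')
"
```

```text
440.0446825627414 -250.7682919496392
t 33.00 tcp [ 443.6 -251.9   82.7] yaw 15.9 q6 0.75 w 31.0 | shift [-3.  -2.   5.8] dist 4 roll 0.000 tilt 0.0349
wrist narrow_cup 0.94 [323. 262.  75.  81.] ztop 0.107 rect [ 445.  -252.7] [28.  31.8] 13.8
```

Its rim reads 107 mm (106 expected when seated), so it is on the floor. Release.

Call:
{"op": "servo_tool", "data": {"deltas": [{"x":-1,"y":0,"z":0,"roll":0,"gripper":255},{"x":0,"y":0,"z":0,"roll":0,"gripper":0},{"x":0,"y":0,"z":0,"roll":0,"gripper":0},{"x":0,"y":0,"z":0,"roll":0,"gripper":0},{"x":0,"y":0,"z":0,"roll":0,"gripper":0},{"x":0,"y":0,"z":0,"roll":0,"gripper":0}]}}

```text
clock: 33.9
eef_pos: [0.4415, -0.2518, 0.0807]
orientation: [-0.005, 0.99, 0.138, -0.018]
contact_force: [-0.3, 0.0, 0.2]
width: 0.079
```

```bash
python3 -c "
from h import *
look('wrist','narrow_cup middle_cup')
look('scene','narrow_cup middle_cup wide_cup')
to(529,-391,110,32)
print(manip.state()['qpos'])
"
```

```text
wrist narrow_cup 0.65 [318. 262.  72.  84.] ztop 0.106 rect [ 442.9 -251. ] [27.6 31.3] 17.1
wrist middle_cup 0.65 [317. 236.  88.  87.] ztop 0.076 rect [ 444.2 -248.9] [36.5 46.8] 19.9
scene narrow_cup 0.67 [194. 238.  18.  26.] ztop 0.106 rect [ 446.2 -251.4] [19.2 31.9] 20.6
scene middle_cup 0.87 [196. 246.  28.  22.] ztop 0.074 rect [ 450.5 -254.2] [45.  25.9] 87.0
scene wide_cup 0.86 [197. 256.  32.  31.] ztop 0.044 rect [ 453.1 -252.3] [32.4 64.5] 2.2
t 34.25 tcp [ 441.6 -251.9   80.8] yaw 15.9 q6 0.75 w 88.4 | shift [ 44.9 157.3 -33.1] dist 164 roll -0.281 tilt 0.0373
[-0.55760719  0.12900207  2.08048197 -0.01775917  0.9664591   0.74608487]
```

Call:
{"op": "servo_tool", "data": {"deltas": [{"x":0,"y":0,"z":-8,"roll":0,"gripper":0},{"x":0,"y":0,"z":-20,"roll":0,"gripper":0},{"x":0,"y":0,"z":-40,"roll":0,"gripper":0},{"x":0,"y":0,"z":-50,"roll":0,"gripper":0},{"x":0,"y":0,"z":-30,"roll":0,"gripper":0},{"x":0,"y":0,"z":-10,"roll":0,"gripper":0},{"x":0,"y":0,"z":0,"roll":0,"gripper":0}]}}

```text
clock: 35.12
eef_pos: [0.4472, -0.2525, 0.2453]
orientation: [-0.005, 0.99, 0.138, -0.018]
contact_force: [-0.0, -0.4, -1.1]
width: 0.0881
```

```bash
python3 -c "
from h import *
look('wrist','narrow_cup middle_cup big_tin','w8')
to(529,-391,140,32)
"
```

```text
wrist narrow_cup 0.65 [320. 183.  34.  44.] ztop 0.106 rect [ 441.  -252.3] [31.1 30.9] 14.6
wrist middle_cup 0.64 [317. 174.  49.  45.] ztop 0.076 rect [ 444.8 -247.1] [32.9 46.7] 29.4
wrist big_tin 0.84 [456. 129.  72.  73.] ztop 0.035 rect [ 531.4 -389.5] [63.4 63.9] 32.2
t 35.33 tcp [ 446.  -251.8  242.9] yaw 15.9 q6 0.74 w 88.2 | shift [ 45.4 158.5  98.3] dist 165 roll -0.281 tilt 0.0414
```

View pics/w8.png

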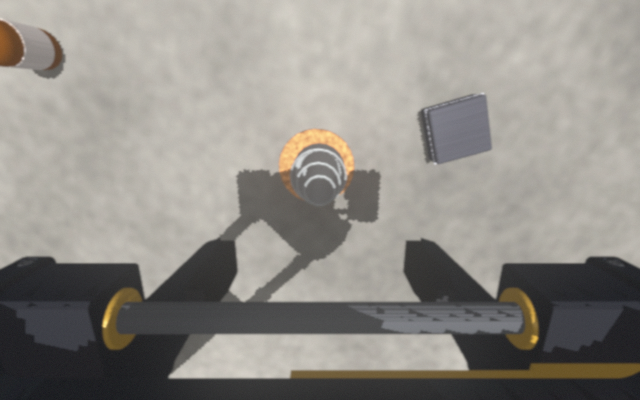

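All three cups are nested concentrically at (320,175). Now the big tin at (457,129): roll first.

Call:
{"op": "servo_tool", "data": {"deltas": [{"x":0,"y":0,"z":0,"roll":-0.08,"gripper":0},{"x":0,"y":0,"z":0,"roll":-0.12,"gripper":0},{"x":0,"y":0,"z":0,"roll":-0.07,"gripper":0},{"x":0,"y":0,"z":0,"roll":0,"gripper":0},{"x":0,"y":0,"z":0,"roll":0,"gripper":0}]}}

```text
clock: 35.95
eef_pos: [0.4425, -0.2498, 0.2353]
orientation: [-0.014, 0.962, 0.273, -0.023]
contact_force: [1.1, -0.4, 0.8]
width: 0.0879
```

```bash
python3 -c "
from h import *
to(530.5,-390.5,140,32.2)
"
```

```text
t 35.95 tcp [ 442.5 -249.8  235.3] yaw 31.8 q6 0.47 w 87.9 | shift [  4.1 169.6  88.5] dist 170 roll -0.007 tilt 0.0541
```

Call:
{"op": "servo_tool", "data": {"deltas": [{"x":0,"y":12,"z":0,"roll":0,"gripper":0},{"x":1,"y":24,"z":5,"roll":0,"gripper":0},{"x":1,"y":25,"z":10,"roll":0,"gripper":0},{"x":1,"y":25,"z":10,"roll":0,"gripper":0},{"x":1,"y":25,"z":10,"roll":0,"gripper":0},{"x":0,"y":22,"z":10,"roll":0,"gripper":0},{"x":0,"y":16,"z":10,"roll":0,"gripper":0},{"x":0,"y":10,"z":5,"roll":0,"gripper":0},{"x":0,"y":5,"z":0,"roll":0,"gripper":0},{"x":0,"y":0,"z":0,"roll":0,"gripper":0},{"x":0,"y":0,"z":0,"roll":0,"gripper":0}]}}

```text
clock: 37.33
eef_pos: [0.5341, -0.3951, 0.1659]
orientation: [-0.013, 0.962, 0.271, -0.022]
contact_force: [-0.2, 0.1, -1.1]
width: 0.0882
```

```bash
python3 -c "
from h import *
look('wrist','big_tin')
to(530.5,-390.5,8,32.2)
q=manip.state()['orientation'];print(R.from_quat([q[1],q[2],q[3],q[0]]).as_matrix()[:,2])
"
```

```text
wrist big_tin 0.85 [319. 182.  73.  72.] ztop 0.035 rect [ 531.8 -389.9] [63.  63.9] 32.2
t 37.42 tcp [ 534.1 -395.2  166.1] yaw 31.5 q6 0.37 w 88.2 | shift [  5.    0.  158.1] dist 5 roll -0.012 tilt 0.0515
[-0.04979223  0.01322079 -0.99867209]
```

Call:
{"op": "servo_tool", "data": {"deltas": [{"x":1,"y":0,"z":8,"roll":-0.006,"gripper":0},{"x":2,"y":0,"z":18,"roll":-0.006,"gripper":0},{"x":2,"y":0,"z":24,"roll":0,"gripper":0},{"x":1,"y":0,"z":24,"roll":0,"gripper":0},{"x":0,"y":0,"z":20,"roll":0,"gripper":0},{"x":0,"y":0,"z":12,"roll":0,"gripper":0},{"x":0,"y":0,"z":5,"roll":0,"gripper":0},{"x":0,"y":0,"z":0,"roll":0,"gripper":0}]}}

```text
clock: 38.42
eef_pos: [0.5326, -0.3883, 0.047]
orientation: [-0.014, 0.96, 0.278, -0.023]
contact_force: [-0.2, 0.5, -0.0]
width: 0.0884
```

```bash
python3 -c "
from h import *
look('wrist','big_tin')
to(531.5,-390,8,32.2)
"
```

```text
wrist big_tin 0.77 [324. 240. 119. 119.] ztop 0.035 rect [ 531.2 -390.1] [64.5 64.1] 32.2
t 38.52 tcp [ 533.1 -388.7   47.9] yaw 32.4 q6 0.36 w 87.7 | shift [-0.6  1.8 39.9] dist 2 roll 0.003 tilt 0.0521
```

Call:
{"op": "servo_tool", "data": {"deltas": [{"x":0,"y":1,"z":4,"roll":0,"gripper":0},{"x":-0.5,"y":1,"z":8,"roll":0,"gripper":0},{"x":0,"y":0,"z":10,"roll":0,"gripper":0},{"x":0,"y":0,"z":8,"roll":0,"gripper":0},{"x":0,"y":0,"z":5,"roll":0,"gripper":0},{"x":0,"y":0,"z":3,"roll":0,"gripper":0},{"x":0,"y":0,"z":0,"roll":0,"gripper":0}]}}

```text
clock: 39.4
eef_pos: [0.5326, -0.391, 0.0087]
orientation: [-0.013, 0.96, 0.278, -0.022]
contact_force: [-0.9, 0.6, 0.6]
width: 0.0884
```

```bash
python3 -c "
from h import *
to(531.2,-390,8,32.2)
"
```

```text
t 39.40 tcp [ 532.6 -391.     8.7] yaw 32.4 q6 0.36 w 88.4 | shift [-0.6 -1.6  0.7] dist 2 roll 0.003 tilt 0.0499
```

Call:
{"op": "servo_tool", "data": {"deltas": [{"x":0,"y":-1,"z":0,"roll":0,"gripper":0},{"x":0,"y":0,"z":0,"roll":0,"gripper":255},{"x":0,"y":0,"z":0,"roll":0,"gripper":255},{"x":0,"y":0,"z":0,"roll":0,"gripper":255},{"x":0,"y":0,"z":0,"roll":0,"gripper":255},{"x":0,"y":0,"z":0,"roll":0,"gripper":255},{"x":0,"y":0,"z":-8,"roll":0,"gripper":255},{"x":0,"y":0,"z":-16,"roll":0,"gripper":255},{"x":0,"y":0,"z":-30,"roll":0,"gripper":255},{"x":0,"y":0,"z":-35,"roll":0,"gripper":255},{"x":0,"y":0,"z":-35,"roll":0,"gripper":255},{"x":0,"y":0,"z":-25,"roll":0,"gripper":255},{"x":0,"y":0,"z":-10,"roll":0,"gripper":255},{"x":0,"y":0,"z":0,"roll":0,"gripper":255}]}}

```text
clock: 41.15
eef_pos: [0.5398, -0.3918, 0.1769]
orientation: [-0.012, 0.96, 0.278, -0.021]
contact_force: [0.2, -0.6, -4.1]
width: 0.064
```

```bash
python3 -c "
from h import *
look('wrist','big_tin')
to(538,386.5,160)
"
```

```text
wrist big_tin 0.6 [321. 272. 148. 147.] ztop 0.202 rect [ 539.9 -393.6] [64.7 64.8] 32.1
t 41.25 tcp [ 539.1 -391.3  175.2] yaw 32.4 q6 0.36 w 64.4 | shift [ 415.7 -657.1   25.5] dist 778 roll 0.000 tilt 0.0511
```

Call:
{"op": "servo_tool", "data": {"deltas": [{"x":10,"y":-16,"z":0,"roll":0,"gripper":255},{"x":20,"y":-32,"z":0,"roll":0,"gripper":255},{"x":26,"y":-41,"z":0,"roll":0,"gripper":255},{"x":26,"y":-41,"z":0,"roll":0,"gripper":255},{"x":26,"y":-41,"z":0,"roll":0,"gripper":255},{"x":26,"y":-41,"z":0,"roll":0,"gripper":255},{"x":26,"y":-41,"z":0,"roll":0,"gripper":255},{"x":26,"y":-41,"z":0,"roll":0,"gripper":255},{"x":26,"y":-41,"z":0,"roll":0,"gripper":255},{"x":20,"y":-32,"z":0,"roll":0,"gripper":255},{"x":12,"y":-18,"z":0,"roll":0,"gripper":255},{"x":6,"y":-9,"z":0,"roll":0,"gripper":255},{"x":0,"y":0,"z":0,"roll":0,"gripper":255}]}}

```text
clock: 42.88
eef_pos: [0.5228, 0.1035, 0.1671]
orientation: [-0.023, 0.959, 0.279, -0.035]
contact_force: [0.1, 0.5, -3.7]
width: 0.0641
```

```bash
python3 -c "
from h import *
to(538,386.5,160)
"
```

```text
t 42.88 tcp [522.8 103.5 167.1] yaw 32.6 q6 1.12 w 64.1 | shift [ 165.3 -229.9   12.9] dist 283 roll 0.000 tilt 0.0832
```

Call:
{"op": "servo_tool", "data": {"deltas": [{"x":6,"y":-8,"z":0,"roll":0,"gripper":255},{"x":12,"y":-16,"z":0,"roll":0,"gripper":255},{"x":12,"y":-16,"z":0,"roll":0,"gripper":255},{"x":12,"y":-16,"z":0,"roll":0,"gripper":255},{"x":12,"y":-16,"z":0,"roll":0,"gripper":255},{"x":12,"y":-16,"z":0,"roll":0,"gripper":255},{"x":12,"y":-16,"z":0,"roll":0,"gripper":255},{"x":12,"y":-16,"z":0,"roll":0,"gripper":255},{"x":12,"y":-16,"z":0,"roll":0,"gripper":255},{"x":12,"y":-16,"z":0,"roll":0,"gripper":255},{"x":12,"y":-16,"z":0,"roll":0,"gripper":255},{"x":12,"y":-16,"z":0,"roll":0,"gripper":255},{"x":10,"y":-15,"z":0,"roll":0,"gripper":255},{"x":8,"y":-11,"z":0,"roll":0,"gripper":255},{"x":5,"y":-6,"z":0,"roll":0,"gripper":255},{"x":2,"y":-2,"z":0,"roll":0,"gripper":255},{"x":0,"y":0,"z":0,"roll":0,"gripper":255}]}}

```text
clock: 45.0
eef_pos: [0.5457, 0.3927, 0.1714]
orientation: [-0.023, 0.96, 0.278, -0.035]
contact_force: [-0.3, -0.8, -2.5]
width: 0.0643
```

```bash
python3 -c "
from h import *
look('wrist','big_tin square_mat','w9')
look('scene','square_mat big_tin')
to(538,386.5,60)
q=manip.state()['orientation'];print(R.from_quat([q[1],q[2],q[3],q[0]]).as_matrix()[:,2])
"
```

```text
wrist big_tin 0.93 [322. 270. 153. 149.] ztop 0.197 rect [545.8 390.8] [65.3 64.9] 32.5
wrist square_mat 0.61 [331. 160. 124.  79.] ztop 0.007 rect [539.9 389. ] [91.8 91.6] 72.1
scene square_mat 0.66 [406. 148.  42.  32.] ztop 0.006 rect [537.7 388.8] [101.4  98.9] 70.6
scene big_tin 0.69 [418.  88.  29.  34.] ztop 0.195 rect [537.3 368.4] [42.2 87.1] 72.4
t 45.30 tcp [545.7 392.5 171.5] yaw 32.4 q6 1.54 w 64.0 | shift [ -3.6   8.  111.6] dist 9 roll 0.000 tilt 0.0836
[-0.07991785  0.02408158 -0.99651052]
```

View pics/w9.png

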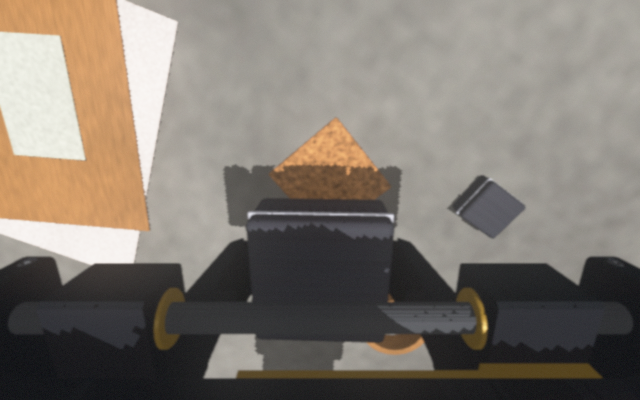

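Held tin is level at (322,270), mat visible behind at (331,160) with nothing in the way. Slow motion caused no tilt drift, so I keep steps small.

Call:
{"op": "servo_tool", "data": {"deltas": [{"x":-1,"y":2,"z":8,"roll":0,"gripper":255},{"x":-1,"y":3,"z":16,"roll":0,"gripper":255},{"x":0,"y":2,"z":18,"roll":0,"gripper":255},{"x":0,"y":1,"z":18,"roll":0,"gripper":255},{"x":0,"y":0,"z":18,"roll":0,"gripper":255},{"x":0,"y":0,"z":14,"roll":0,"gripper":255},{"x":0,"y":0,"z":10,"roll":0,"gripper":255},{"x":0,"y":0,"z":5,"roll":0,"gripper":255},{"x":0,"y":0,"z":0,"roll":0,"gripper":255},{"x":0,"y":0,"z":0,"roll":0,"gripper":255}]}}

```text
clock: 46.55
eef_pos: [0.5384, 0.386, 0.0553]
orientation: [-0.022, 0.96, 0.278, -0.036]
contact_force: [0.7, -0.6, -2.5]
width: 0.0642
```

```bash
python3 -c "
from h import *
look('wrist','square_mat')
to(538.8,387.5,16)
"
```

```text
wrist square_mat 0.69 [322. 179. 190. 122.] ztop 0.007 rect [539.9 389.1] [91.6 91.4] 72.2
t 46.65 tcp [538.4 386.   55.4] yaw 32.4 q6 1.52 w 63.7 | shift [ 3.4  1.4 39.3] dist 4 roll 0.000 tilt 0.0851
```

Call:
{"op": "servo_tool", "data": {"deltas": [{"x":1,"y":0.5,"z":4,"roll":0,"gripper":255},{"x":1,"y":0.5,"z":8,"roll":0,"gripper":255},{"x":1,"y":0,"z":10,"roll":0,"gripper":255},{"x":0.5,"y":0,"z":8,"roll":0,"gripper":255},{"x":0,"y":0,"z":5,"roll":0,"gripper":255},{"x":0,"y":0,"z":2,"roll":0,"gripper":255},{"x":0,"y":0,"z":0,"roll":0,"gripper":255}]}}

```text
clock: 47.52
eef_pos: [0.5393, 0.3882, 0.0168]
orientation: [-0.022, 0.96, 0.278, -0.036]
contact_force: [-0.2, -0.5, -0.6]
width: 0.0639
```

```bash
python3 -c "
from h import *
print(manip.state()['contact_force'])
to(539,388,15)
"
```

```text
[-0.15362803 -0.46832805 -0.5677921 ]
t 47.52 tcp [539.3 388.2  16.8] yaw 32.4 q6 1.52 w 63.9 | shift [-0.3  0.1  1.8] dist 0 roll 0.000 tilt 0.0847
```

Weight is coming off the tool; a touch more, release, rise.

Call:
{"op": "servo_tool", "data": {"deltas": [{"x":0,"y":0,"z":1,"roll":0,"gripper":255},{"x":0,"y":0,"z":0,"roll":0,"gripper":0},{"x":0,"y":0,"z":0,"roll":0,"gripper":0},{"x":0,"y":0,"z":0,"roll":0,"gripper":0},{"x":0,"y":0,"z":0,"roll":0,"gripper":0},{"x":0,"y":0,"z":-5,"roll":0,"gripper":0},{"x":0,"y":0,"z":-10,"roll":0,"gripper":0},{"x":0,"y":0,"z":-18,"roll":0,"gripper":0},{"x":0,"y":0,"z":-22,"roll":0,"gripper":0},{"x":0,"y":0,"z":-22,"roll":0,"gripper":0},{"x":0,"y":0,"z":-22,"roll":0,"gripper":0},{"x":0,"y":0,"z":-18,"roll":0,"gripper":0},{"x":0,"y":0,"z":-10,"roll":0,"gripper":0},{"x":0,"y":0,"z":-5,"roll":0,"gripper":0},{"x":0,"y":0,"z":0,"roll":0,"gripper":0}]}}

```text
clock: 49.4
eef_pos: [0.5534, 0.3864, 0.1621]
orientation: [-0.024, 0.96, 0.278, -0.031]
contact_force: [-0.3, 1.2, 0.4]
width: 0.0883
```

```bash
python3 -c "
from h import *
look('wrist','square_mat big_tin small_tin','w10')
look('scene','square_mat small_tin big_tin')
to(605,240.7,110,-4)
"
```

```text
wrist square_mat 0.49 [388. 330.  68.  69.] ztop 0.025 rect [423.9 222.3] [45.5 78.4] 35.9
wrist big_tin 0.68 [322. 195.  74.  76.] ztop 0.041 rect [539.6 386.9] [63.8 64.1] 31.7
wrist small_tin 0.66 [483. 217.  72.  63.] ztop 0.031 rect [606.7 244.7] [44.3 44. ] 87.5
scene square_mat 0.56 [406. 150.  46.  27.] ztop 0.006 rect [538.6 384.8] [94.4 94.3] 71.9
scene small_tin 0.96 [395. 179.  24.  22.] ztop 0.030 rect [605.6 240. ] [44.5 43.3] 86.8
scene big_tin 0.71 [408. 139.  24.  27.] ztop 0.040 rect [537.8 383. ] [62.6 67.6] 34.2
t 49.80 tcp [553.1 386.3 161.3] yaw 32.4 q6 1.52 w 88.3 | shift [-31.7 153.8  43.2] dist 157 roll 0.635 tilt 0.0785
```

View pics/w10.png

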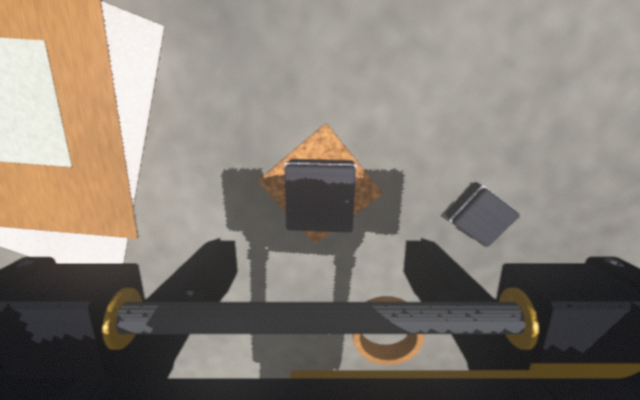

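The big tin lies centred on the square mat (320,197), top at 40 mm. Small tin is at (483,214). Roll slowly to its sides.

Call:
{"op": "servo_tool", "data": {"deltas": [{"x":0,"y":0,"z":0,"roll":0.025,"gripper":0},{"x":0,"y":0,"z":0,"roll":0.05,"gripper":0},{"x":0,"y":0,"z":0,"roll":0.06,"gripper":0},{"x":0,"y":0,"z":0,"roll":0.06,"gripper":0},{"x":0,"y":0,"z":0,"roll":0.06,"gripper":0},{"x":0,"y":0,"z":0,"roll":0.06,"gripper":0},{"x":0,"y":0,"z":0,"roll":0.06,"gripper":0},{"x":0,"y":0,"z":0,"roll":0.06,"gripper":0},{"x":0,"y":0,"z":0,"roll":0.06,"gripper":0},{"x":0,"y":0,"z":0,"roll":0.06,"gripper":0},{"x":0,"y":0,"z":0,"roll":0.04,"gripper":0},{"x":0,"y":0,"z":0,"roll":0.02,"gripper":0},{"x":0,"y":0,"z":0,"roll":0,"gripper":0}]}}

```text
clock: 51.42
eef_pos: [0.5526, 0.3861, 0.1599]
orientation: [-0.012, 0.998, -0.041, -0.038]
contact_force: [-0.7, -0.1, 0.2]
width: 0.0881
```

```bash
python3 -c "
from h import *
to(606,242.5,120,-3.2)
"
```

```text
t 51.42 tcp [552.6 386.1 159.9] yaw -4.7 q6 2.17 w 88.1 | shift [ 67.9 139.4  31.9] dist 155 roll -0.026 tilt 0.0798
```

Call:
{"op": "servo_tool", "data": {"deltas": [{"x":4,"y":8,"z":2,"roll":-0.013,"gripper":0},{"x":8,"y":16,"z":4,"roll":-0.013,"gripper":0},{"x":8,"y":16,"z":4,"roll":0,"gripper":0},{"x":8,"y":16,"z":4,"roll":0,"gripper":0},{"x":8,"y":16,"z":4,"roll":0,"gripper":0},{"x":8,"y":16,"z":4,"roll":0,"gripper":0},{"x":7,"y":16,"z":3,"roll":0,"gripper":0},{"x":7,"y":15,"z":3,"roll":0,"gripper":0},{"x":5,"y":11,"z":2,"roll":0,"gripper":0},{"x":3,"y":6,"z":1,"roll":0,"gripper":0},{"x":1,"y":3,"z":0,"roll":0,"gripper":0},{"x":0,"y":0,"z":0,"roll":0,"gripper":0},{"x":0,"y":0,"z":0,"roll":0,"gripper":0}]}}

```text
clock: 53.05
eef_pos: [0.6127, 0.2351, 0.1184]
orientation: [-0.013, 0.999, -0.027, -0.038]
contact_force: [0.4, -0.0, 0.5]
width: 0.0883
```

```bash
python3 -c "
from h import *
look('wrist','small_tin')
to(606,242.5,6,-3.2)
q=manip.state()['orientation'];print(R.from_quat([q[1],q[2],q[3],q[0]]).as_matrix()[:,2])
"
```

```text
wrist small_tin 0.94 [314. 201.  57.  58.] ztop 0.031 rect [607.2 243.6] [44.  43.2] 87.6
t 53.15 tcp [612.7 235.2 118.4] yaw -3.1 q6 1.90 w 87.8 | shift [  1.4  -4.3 112.8] dist 5 roll 0.002 tilt 0.0794
[-0.07431118  0.02779095 -0.99684779]
```

Call:
{"op": "servo_tool", "data": {"deltas": [{"x":0,"y":-1,"z":6,"roll":-0.006,"gripper":0},{"x":1,"y":-2,"z":12,"roll":-0.006,"gripper":0},{"x":1,"y":-1,"z":16,"roll":0,"gripper":0},{"x":0,"y":-1,"z":16,"roll":0,"gripper":0},{"x":0,"y":0,"z":12,"roll":0,"gripper":0},{"x":0,"y":0,"z":6,"roll":0,"gripper":0},{"x":0,"y":0,"z":3,"roll":0,"gripper":0},{"x":0,"y":0,"z":0,"roll":0,"gripper":0}]}}

```text
clock: 54.15
eef_pos: [0.6079, 0.2428, 0.0407]
orientation: [-0.013, 0.999, -0.02, -0.039]
contact_force: [0.2, 0.0, -0.1]
width: 0.0879
```

```bash
python3 -c "
from h import *
look('wrist','small_tin')
to(607,243.3,6,-2.4)
"
```

```text
wrist small_tin 0.57 [322. 240.  77.  85.] ztop 0.031 rect [606.5 243.6] [44.1 44.8] 87.4
t 54.25 tcp [608.3 242.9  41.3] yaw -2.3 q6 1.89 w 88.0 | shift [ 1.5  0.5 35.2] dist 2 roll 0.002 tilt 0.0812
```

Call:
{"op": "servo_tool", "data": {"deltas": [{"x":1,"y":0.5,"z":4,"roll":0,"gripper":0},{"x":0.5,"y":0,"z":8,"roll":0,"gripper":0},{"x":0,"y":0,"z":9,"roll":0,"gripper":0},{"x":0,"y":0,"z":7,"roll":0,"gripper":0},{"x":0,"y":0,"z":4,"roll":0,"gripper":0},{"x":0,"y":0,"z":1,"roll":0,"gripper":0},{"x":0,"y":0,"z":0,"roll":0,"gripper":0}]}}

```text
clock: 55.12
eef_pos: [0.6076, 0.2434, 0.0065]
orientation: [-0.013, 0.999, -0.02, -0.038]
contact_force: [0.1, -0.3, -0.3]
width: 0.088
```

```bash
python3 -c "
from h import *
to(606.7,243.4,8,-2.4)
"
```

```text
t 55.12 tcp [607.6 243.4   6.5] yaw -2.3 q6 1.89 w 88.0 | shift [-1.  -0.  -1.4] dist 1 roll 0.002 tilt 0.0803
```

Up 1.5 mm, grip, lift.

Call:
{"op": "servo_tool", "data": {"deltas": [{"x":-0.5,"y":0,"z":-1.5,"roll":0,"gripper":0},{"x":0,"y":0,"z":0,"roll":0,"gripper":255},{"x":0,"y":0,"z":0,"roll":0,"gripper":255},{"x":0,"y":0,"z":0,"roll":0,"gripper":255},{"x":0,"y":0,"z":0,"roll":0,"gripper":255},{"x":0,"y":0,"z":0,"roll":0,"gripper":255},{"x":0,"y":0,"z":0,"roll":0,"gripper":255},{"x":0,"y":0,"z":-6,"roll":0,"gripper":255},{"x":0,"y":0,"z":-12,"roll":0,"gripper":255},{"x":0,"y":0,"z":-18,"roll":0,"gripper":255},{"x":0,"y":0,"z":-20,"roll":0,"gripper":255},{"x":0,"y":0,"z":-20,"roll":0,"gripper":255},{"x":0,"y":0,"z":-12,"roll":0,"gripper":255},{"x":0,"y":0,"z":-6,"roll":0,"gripper":255},{"x":0,"y":0,"z":0,"roll":0,"gripper":255}]}}

```text
clock: 57.0
eef_pos: [0.6166, 0.241, 0.1118]
orientation: [-0.014, 0.999, -0.02, -0.035]
contact_force: [-0.1, -0.5, -1.6]
width: 0.044
```

```bash
python3 -c "
from h import *
look('wrist','small_tin')
to(539.6,387,100)
"
```

```text
wrist small_tin 0.93 [321. 260.  92.  86.] ztop 0.133 rect [620.6 240.2] [44.3 33.4] 87.4
t 57.10 tcp [615.9 240.8 110.7] yaw -2.3 q6 1.90 w 44.2 | shift [ -81.1 -142.5   20.3] dist 164 roll 0.000 tilt 0.0774
```

Call:
{"op": "servo_tool", "data": {"deltas": [{"x":-4,"y":-7,"z":0,"roll":0,"gripper":255},{"x":-8,"y":-14,"z":0,"roll":0,"gripper":255},{"x":-9,"y":-16,"z":0,"roll":0,"gripper":255},{"x":-9,"y":-16,"z":0,"roll":0,"gripper":255},{"x":-9,"y":-16,"z":0,"roll":0,"gripper":255},{"x":-9,"y":-16,"z":0,"roll":0,"gripper":255},{"x":-9,"y":-16,"z":0,"roll":0,"gripper":255},{"x":-8,"y":-14,"z":0,"roll":0,"gripper":255},{"x":-7,"y":-12,"z":0,"roll":0,"gripper":255},{"x":-5,"y":-8,"z":0,"roll":0,"gripper":255},{"x":-2,"y":-4,"z":0,"roll":0,"gripper":255},{"x":0,"y":0,"z":0,"roll":0,"gripper":255},{"x":0,"y":0,"z":0,"roll":0,"gripper":255}]}}

```text
clock: 58.72
eef_pos: [0.5354, 0.3935, 0.1182]
orientation: [-0.013, 0.999, -0.02, -0.038]
contact_force: [0.8, -0.4, -1.3]
width: 0.044
```

```bash
python3 -c "
from h import *
look('wrist','small_tin big_tin','w11')
look('scene','small_tin big_tin')
to(539.6,387,50)
"
```

```text
wrist small_tin 0.58 [321. 260.  94.  83.] ztop 0.140 rect [539.5 392.8] [44.  34.2] 87.6
wrist big_tin 0.84 [332. 178. 115.  92.] ztop 0.041 rect [539.1 386.7] [63.8 64.1] 31.6
scene small_tin 0.64 [193. 235.  20.  24.] ztop 0.105 rect [ 439.8 -253.6] [30.9 31.6] 28.0
scene big_tin 0.87 [407. 139.  27.  30.] ztop 0.040 rect [537.2 381.2] [59.5 66. ] 32.6
t 59.02 tcp [535.3 393.6 118.2] yaw -2.2 q6 2.14 w 44.0 | shift [ 9.8  8.1 67.5] dist 13 roll 0.000 tilt 0.0811
```

View pics/w11.png

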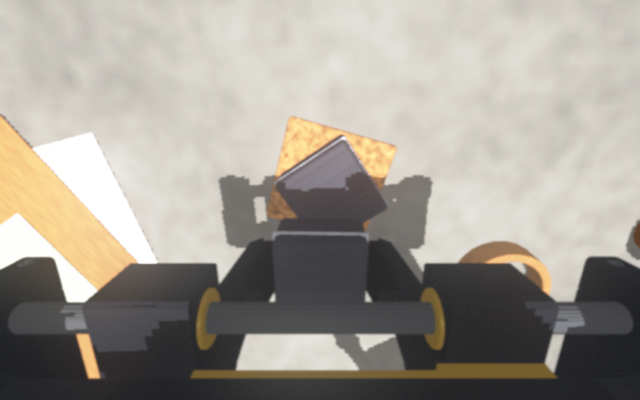

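Held small tin at (321,265), big tin visible behind at (332,178). Lower towards it.

Call:
{"op": "servo_tool", "data": {"deltas": [{"x":1,"y":1,"z":5,"roll":0,"gripper":255},{"x":2,"y":2,"z":10,"roll":0,"gripper":255},{"x":2,"y":2,"z":12,"roll":0,"gripper":255},{"x":2,"y":2,"z":12,"roll":0,"gripper":255},{"x":1,"y":1,"z":10,"roll":0,"gripper":255},{"x":1,"y":0,"z":6,"roll":0,"gripper":255},{"x":0,"y":0,"z":3,"roll":0,"gripper":255},{"x":0,"y":0,"z":0,"roll":0,"gripper":255},{"x":0,"y":0,"z":0,"roll":0,"gripper":255}]}}

```text
clock: 60.15
eef_pos: [0.5394, 0.3858, 0.0542]
orientation: [-0.012, 0.999, -0.02, -0.039]
contact_force: [0.8, -0.0, -0.9]
width: 0.0434
```

```bash
python3 -c "
from h import *
look('wrist','small_tin big_tin')
print(manip.state()['contact_force'])
to(539.5,386.8,48)
"
```

```text
wrist small_tin 0.71 [322. 262.  90.  85.] ztop 0.076 rect [543.9 385. ] [43.8 32.8] 88.1
wrist big_tin 0.84 [316. 200. 144.  84.] ztop 0.041 rect [545.2 389.9] [50.2 63.4] 31.5
[ 0.81220123 -0.99787698 -1.18197533]
t 60.30 tcp [539.4 385.8  54.2] yaw -2.2 q6 2.12 w 43.7 | shift [ 0.6 -0.9  6.2] dist 1 roll 0.000 tilt 0.0822
```

Call:
{"op": "servo_tool", "data": {"deltas": [{"x":0.5,"y":-0.5,"z":2,"roll":0,"gripper":255},{"x":0,"y":-0.5,"z":2,"roll":0,"gripper":255},{"x":0,"y":0,"z":1,"roll":0,"gripper":255},{"x":0,"y":0,"z":0,"roll":0,"gripper":255},{"x":0,"y":0,"z":0,"roll":0,"gripper":255}]}}

```text
clock: 60.92
eef_pos: [0.5398, 0.3871, 0.0494]
orientation: [-0.013, 0.999, -0.02, -0.039]
contact_force: [0.4, 0.1, -1.6]
width: 0.0439
```

```bash
python3 -c "
from h import *
look('wrist','small_tin big_tin')
print(manip.state()['contact_force'])
to(539.5,386.8,48)
"
```

```text
wrist small_tin 0.88 [320. 261.  96.  79.] ztop 0.071 rect [543.9 386.5] [44.1 33.6] 88.0
wrist big_tin 0.95 [315. 200. 143.  83.] ztop 0.041 rect [563.  389.6] [77.4 38.1] 88.5
[ 0.45496574 -0.04559833 -2.22431709]
t 61.08 tcp [539.8 387.2  49.5] yaw -2.2 q6 2.12 w 43.8 | shift [-0.2  0.4  1.5] dist 0 roll 0.000 tilt 0.0817
```

Call:
{"op": "servo_tool", "data": {"deltas": [{"x":0,"y":0,"z":1.5,"roll":0,"gripper":255},{"x":0,"y":0,"z":0,"roll":0,"gripper":255},{"x":0,"y":0,"z":0,"roll":0,"gripper":0},{"x":0,"y":0,"z":0,"roll":0,"gripper":0},{"x":0,"y":0,"z":0,"roll":0,"gripper":0},{"x":0,"y":0,"z":0,"roll":0,"gripper":0},{"x":0,"y":0,"z":-5,"roll":0,"gripper":0},{"x":0,"y":0,"z":-10,"roll":0,"gripper":0},{"x":0,"y":0,"z":-18,"roll":0,"gripper":0},{"x":0,"y":0,"z":-22,"roll":0,"gripper":0},{"x":0,"y":0,"z":-22,"roll":0,"gripper":0},{"x":0,"y":0,"z":-22,"roll":0,"gripper":0},{"x":0,"y":0,"z":-18,"roll":0,"gripper":0},{"x":0,"y":0,"z":-10,"roll":0,"gripper":0},{"x":0,"y":0,"z":0,"roll":0,"gripper":0}]}}

```text
clock: 62.95
eef_pos: [0.5524, 0.3847, 0.1892]
orientation: [-0.015, 0.999, -0.02, -0.035]
contact_force: [0.4, -0.1, -0.3]
width: 0.0881
```

```bash
python3 -c "
from h import *
print(manip.state()['contact_force'],manip.state()['width'])
look('wrist','small_tin big_tin','w12')
look('top','wide_cup middle_cup narrow_cup round_mat ink_bottle muller tape_roll')
look('scene','small_tin big_tin wide_cup middle_cup narrow_cup ink_bottle muller tape_roll','s12')
a=cv2.imread('pics/w12.png');b=cv2.imread('pics/s12.png')
cv2.imwrite('pics/c12.png',np.hstack([cv2.resize(a[80:280,200:440],(400,333)),cv2.resize(b[90:310,160:424],(400,333))]))
"
```

```text
[ 0.39833702 -0.14584057 -0.2615706 ] 0.0881336536939169
wrist small_tin 0.56 [324. 197.  46.  53.] ztop 0.071 rect [539.1 387. ] [43.8 43.3] 88.0
wrist big_tin 0.67 [604. 234.  72.  66.] ztop 0.075 rect [484.6 105.3] [33.7 13.3] 6.8
top wide_cup 0.56 [432. 232.  37.  31.] ztop 0.048 rect [ 432.2 -242.8] [65.1 48.2] 21.5
top middle_cup 0.7 [437. 233.  28.  26.] ztop 0.077 rect [ 432.  -243.1] [44.7 29.4] 30.8
top narrow_cup 0.86 [443. 230.  18.  20.] ztop 0.106 rect [ 438.2 -251.4] [28.7 30. ] 29.6
top round_mat 0.79 [427. 236.  39.  44.] ztop 0.009 rect [ 435.4 -236.2] [94.6 74.2] 7.4
top ink_bottle 0.75 [273. 232.  23.  27.] ztop 0.106 rect [481.8  91.1] [19.9 19.5] 37.5
top muller 0.71 [339. 155.  23.  31.] ztop 0.076 rect [645.1 -74.4] [37.8 35.1] 35.3
top tape_roll 0.7 [215. 263.  35.  37.] ztop 0.027 rect [434.7 228.7] [77.6 74.2] 83.0
scene small_tin 0.72 [408. 130.  22.  20.] ztop 0.069 rect [538.1 381.9] [44.2 44.3] 85.8
scene big_tin 0.73 [408. 141.  26.  27.] ztop 0.039 rect [542.2 376.3] [62.  56.8] 33.2
scene wide_cup 0.71 [196. 258.  30.  34.] ztop 0.044 rect [ 445.5 -257.8] [62.6 47.5] 59.8
scene middle_cup 0.58 [195. 247.  26.  28.] ztop 0.074 rect [ 443.6 -254.8] [45.7 33.9] 67.5
scene narrow_cup 0.74 [192. 236.  18.  23.] ztop 0.104 rect [ 439.3 -253.6] [31.  32.4] 39.7
scene ink_bottle 0.83 [322. 175.  22.  43.] ztop 0.101 rect [484.3  88.7] [19.  19.9] 82.2
scene muller 0.92 [326. 259.  34.  40.] ztop 0.072 rect [649.9 -81.3] [38.1 30.2] 29.8
scene tape_roll 0.75 [340. 153.  26.  24.] ztop 0.024 rect [436.  227.7] [78.8 79.1] 87.8
```

View pics/c12.png

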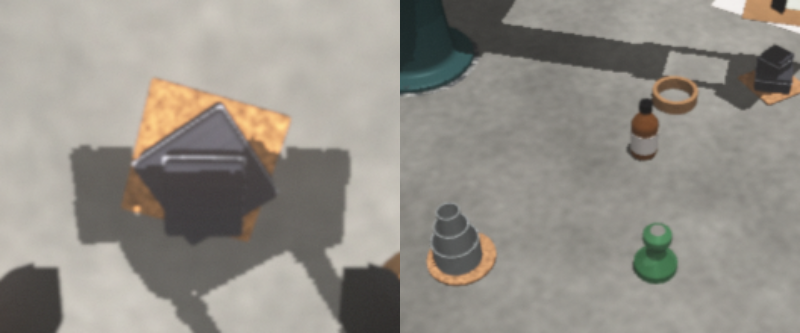

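Small tin centred on the big tin, cups nested on the round mat, bystanders unmoved, and the gripper is clear. Handing in.

```bash
python3 -c "
from h import *
print(manip.close_job())"
```

```text
the job is handed in; nothing more can be done
None
```

I nested the three cups on the round mat, laid the big tin on the square mat with the small tin on top of it, and handed the job in at about 64 s of the 136 s allowed. No verdict was reported.

What the last checks showed:

| Item | Check | Reading |
|---|---|---|
| Wide cup | distance from round mat centre | about 2–3 mm; rim at 46 mm as expected |
| Middle cup | rim height | 76 mm, as expected when seated |
| Narrow cup | rim height and offset from the middle cup | 106 mm, as expected when seated; about 3 mm |
| Big tin | top height and distance from square mat centre | 40 mm; about 1–3 mm |
| Small tin | top height and offset from the big tin | 71 mm (70 expected); under 1 mm |
| Bottle, muller, tape roll | shift from start | about 1 mm in the top camera; up to 4 mm in the scene camera, about its usual disagreement |
| Gripper | state at hand-in | open, about 12 cm above the small tin, touching nothing |

- **Camera disagreement:** the cameras disagree by about 2–5 mm. The scene camera reads y a few mm lower than the wrist camera, for example 382 against 387 mm for the small tin.
- **Network errors:** in the last look the wrist network mistook another object, apparently the bottle, for the big tin. I took the tin's position from the look just before instead.
- **Tool tilt:** fast moves tilted the tool step by step, up to about 0.08 rad. The tins and cups still ended flat, and small steps stopped the drift.

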